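# Lock the counter drain and lay the pouring spot

## Task

Get the pouring spot ready: with the two-pin wrench (both pins in the ring's holes) turn the drain's lock ring clockwise to its stop, then stand the wrench upright inside the outline on the cork pad, along it. Next set the drip stand squarely and centred over the ring with both legs on the drain plate, and finally stand the corked carafe upright on the middle of the stand; set it down rather than drop it and never tip it. Leave the mug, jar and notepad where they are.

Things in the scene. Friction and masses are not known exactly. Their poses are not given: they have to be found in the camera images.
- drain: Countertop drain: fixed flat aluminium plate, 180 mm long (its x) by 120 mm wide (its y), 4 mm thick. Origin at the centre of the underside, on the counter; z up. It carries the lock ring, concentric with the origin.
- lockring (a joint): Angle (rad) of the steel lock ring about the drain's vertical axis: 0 loose, grows clockwise from above, hard stop at 1.2 = locked. Starts between 0 and 0.4; friction about 0.12 N m; stays where left. Ring: outer diameter 100 mm, inner 44, 14 tall, top 18 mm above the counter. At 0 the line through its two holes lies along the drain's x; at q it is turned clockwise by q.
- ring_top (a point): Centre of the lock ring at the level of its upper face; turns with the ring, its x axis points to one of the two holes.
- ring_hole (a point): Mouth centre of one of the ring's two through holes, which lie opposite each other, each centred 36 mm from the ring's axis, 16 mm long radially and 18 mm across. Turns with the ring.
- wrench: Steel two-pin wrench, 0.25 kg, standing on its two pins (8 mm dia, 12 long, 36 mm either side of centre along x) and a central boss (30 mm dia, 12 long, loose in the ring's opening). Bar 100 (x) x 24 mm, 12 to 20 mm up, rests on the ring's top when engaged. Grip fin 56 mm (x) x 12 mm (y), 20 to 65 mm up. Origin: centre, at pin tips; z up. Same after a half turn.
- pad: Fixed cork parking pad, 130 mm long (its x) by 60 mm wide (its y), 3 mm thick, with a dark rectangular outline 114 x 40 mm on it. Origin at the centre of the underside; z up.
- stand: Loose aluminium bridge-shaped drip stand, 0.25 kg: 140 mm long (its x), 60 mm wide (its y), 45 mm tall. The deck of three lengthwise bars is 12 mm thick (33 to 45 mm up); an upright leg plate 10 mm thick closes each end, with 120 mm free between the legs. Origin at the centre, level with the feet; z up. Same shape after a half turn.
- carafe: Amber glass carafe, empty, 0.35 kg, standing upright: base 84 mm diameter and straight up to 45 mm, shoulder tapering to a neck 36 to 38 mm diameter between 92 and 135 mm, cork to 147 mm. Origin at the centre of the base; z up.
- mug: Bystander: white ceramic mug, 76 mm diameter, 85 mm tall; origin at the centre of its base.
- jar: Bystander: terracotta-coloured jar with dark cap, 72 mm diameter, 100 mm tall; origin at the centre of its base.
- notepad: Bystander: thick white notepad lying flat, 90 x 130 x 22 mm; origin at the centre of its underside.
There are look-alikes about, which are no part of the job. Leave any red look-alike of the carafe alone.

How it is judged (in metres and radians):
On the way, in this order (a step that is already met when the one before it is completed fails the run):
1. both wrench pins are in the holes of the still loose ring (value of joint lockring below 0.6 rad and horizontal distance between wrench and ring_top below 0.009 m and angle between the x axis of wrench and the x axis of ring_top, either way round below 0.25 rad and z of wrench in the frame of drain below 0.012 m), for 0.1 s.
2. the ring is turned to its stop with the wrench's pins still in the holes (value of joint lockring above 1.1 rad and horizontal distance between wrench and ring_top below 0.009 m and angle between the x axis of wrench and the x axis of ring_top, either way round below 0.25 rad and z of wrench in the frame of drain below 0.012 m), for 0.1 s.
3. the wrench stands released inside the outline on the cork pad (horizontal distance between wrench and pad below 0.012 m and angle between the x axis of wrench and the x axis of pad, either way round below 0.2 rad and angle between wrench's own z axis and vertical below 0.1 rad and z of wrench in the frame of pad below 0.008 m and contact force between the fingers and wrench below 0.2 N), for 0.2 s.
4. the drip stand is released squarely over the ring, feet on the drain plate (horizontal distance between stand and drain below 0.015 m and angle between the x axis of stand and the x axis of drain, either way round below 0.2 rad and angle between stand's own z axis and vertical below 0.06 rad and z of stand in the frame of drain below 0.008 m and contact force between the fingers and stand below 0.2 N), for 0.2 s.
At the end, for the whole second after the job is handed in: Ring within 0.1 rad of its stop; wrench upright on the cork pad, within 12 mm of its centre and 0.2 rad of its length; stand with its feet on the drain plate, within 15 mm of centre and 0.2 rad of square; carafe upright on the deck within 15 mm of its middle; all at rest (value of joint lockring above 1.1 rad and horizontal distance between wrench and pad below 0.012 m and angle between the x axis of wrench and the x axis of pad, either way round below 0.2 rad and angle between wrench's own z axis and vertical below 0.1 rad and z of wrench in the frame of pad below 0.008 m and horizontal distance between stand and drain below 0.015 m and angle between the x axis of stand and the x axis of drain, either way round below 0.2 rad and angle between stand's own z axis and vertical below 0.06 rad and z of stand in the frame of drain below 0.008 m and horizontal distance between carafe and stand below 0.015 m and angle between carafe's own z axis and vertical below 0.08 rad and z of carafe in the frame of stand between 0.04 and 0.05 m and linear speed of each of carafe, stand, wrench below 0.02 m/s); the robot touches nothing.
It fails at once if the mug, jar or notepad is moved more than 20 mm (distance of any of mug, jar, notepad from where it was at the start of the episode above 0.02 m).
It fails at once if the carafe is tipped by more than 0.6 rad (angle between carafe's own z axis and vertical above 0.6 rad).
It fails at once if the carafe is dropped (falls free faster than 0.5 m/s, about 13 mm) (linear speed of carafe above 0.5 m/s and contact force between the fingers and carafe below 0.1 N).
It also fails if it takes over 72 s, if anything falls off the work surface, if the arm or the gripper's body presses on something with over 40 N, if the wrist force passes 120 N, or if a joint passes its speed limit or range.

## Robot

A 6-joint arm with a two-finger parallel gripper is mounted at the origin on the work surface. World frame = base frame: x ahead of the robot, y to its left, z up, the work surface at z = 0. Lengths are in mm, angles in rad, forces in N, time in s.
With the tool pointing down it reaches from about 275 to 750 mm from the base axis. Payload 10.2 kg.
Tool frame: the origin (TCP) lies midway between the tips of the shut fingers; the grasp point (between the pads) lies 19 mm behind it (ctrl.grip_depth is the distance from the TCP to the grasp point, in mm); y points along the fingers, x is the direction in which the jaws open and shut, and the axes are right-handed (so a half turn about y gives the same grasp; the last joint's range is limited). The gripper opens to 85 mm and grips with 20 to 120 N. Pads are 22 mm wide; open, the fingers measure 114 mm over their backs; the gripper's body (76 mm by 85 mm) begins 54 mm behind the grasp point. The pads swing forward as they close: fully open they stand 13 mm farther back than shut.
Start: joints at [1.02, 0.313, 1.498, -0, 1.331, -0.223], TCP at [169.042, 497.047, 231.294] pointing down, gripper open.
Joint ranges: [-2.94, 2.94], [-0.97, 2.17], [0.19, 2.56], [-1.23, 4.37], [0.02, 3.11], [-2.88, 2.88]. Speed limits (rad/s): [2.39, 2.39, 3.01, 3.14, 3.14, 3.14].

## Interface

Orientations are given as a unit quaternion [w, x, y, z].
In Python, from rig import ctrl gives the robot as it stands. The module is installed in compiled form; this text tells all that it offers.
- The arm moves only by the tool drive_tool, never from a script. Its arguments are lists of equal length, an entry for each row: "gripper": the closure, from 0 (fully open) to 1 (shut); "offset": the shift along the tool's x, y, z in m, a list of three; "turn": the turn about the tool's y in degrees. In form: {"gripper": [gripper, ...], "offset": [[tx, ty, tz], ...], "turn": [turn, ...]}. A call has 1 to 20 rows; each row shifts and turns the commanded pose from where the row before left it, along the tool's axes as they then stand; what a row does not reach is not made up. A row lasts 1/12 s, in which the tool goes at most 41.7 mm and 7.16 degrees, less where a joint would pass 70% of its speed; a pose out of reach is approached as far as the arm can. A call is refused whole if a number of a shift passes 0.0417 or a number of a turn 7.16, either way. A call with a gripper value outside its range is refused whole. The fingers move at their own pace and stop on an object; "force" is the grip in N (left out, the last holds). Time passes only in rows, so rows that do not move let the fingers close. It gives the time, the measured TCP pose, the force and the opening at its end, in the units of the state.
- ctrl.sense(): the state, without advancing time (a new reading comes with each control period).
- ctrl.capture(name): name is "scene" or "top"; returns (picture, depth): 400x640x3 uint8, red, green, blue; 400x640 float32, mm along the optical axis (not along the pixel's ray), 0 where there is no reading.
- ctrl.camera_params(name): a dict with "fovy" (degrees; the focal length in pixels is half the picture's height over the tangent of half this angle, whatever the lens; pixels are square), "cx", "cy" (the principal point, pixels), "distortion" ([k1, k2, p1, p2, k3] as OpenCV has them; the pictures are not rectified), "view" (4x4, takes a point from world to camera coordinates). Camera axes: x right, y down, z forward; pixel columns grow to the right and rows downward; lengths in mm; the calibration is good to about 2 mm. A picture is of the moment at which its call begins. camera_params takes no time and is no camera call.
- ctrl.finish_job(): hands the job in, once; it reports no verdict.
Trained networks look in the newest picture that a camera, given by its name, has taken for a name from the list of things; names that differ only in an ending like _2 or _b are one class to them, and where a whole thing is asked for, a point or a joint stands for the part that bears it (a point fixed in the world has none). Each returns a list of dicts, best first, with "score" (0 to 1); they miss things now and then, are a little off and sometimes report something else, mostly with a low value. They report only what shows in the picture. A call takes as long as a camera call. They do not tell look-alikes from the thing itself.
- ctrl.boxes_of(camera, query): "centre" ([x, y, z] in mm, in the coordinates of the camera as it stood for that picture, good to about 4 mm: the middle of the surface that is visible of it).
- ctrl.regions_of(camera, query): "mask" (400x640 bool, what is visible of it).
- ctrl.pinpoint(camera, query): "centre" ([x, y, z] in mm, in the coordinates of the camera as it stood for that picture, good to about 4 mm: a listed point, or the origin of a listed thing).
The state is a dict: "time_s": time; "joints": joint angles; "dq": joint speeds; "tau": joint torques, N m; "eef_pos": TCP position; "ee_rot": TCP orientation; "force": force on the tool from outside, world axes, zero at the start; "wrist_torque": the same for the moment, N m; "grip_width": opening from 0.0 (shut) to 1.0 (fully open).
Only numpy, scipy, OpenCV 4.12 (cv2) and the standard library are available. Lean on these libraries where they do the work, as an engineer would, in place of code of your own. Each camera call takes 0.05 s, during which the arm holds its last target.

## Working session

There is one attempt and no reset: what is moved stays moved. The work goes in short steps, Python scripts to look and compute and a tool call to move; the robot and the scene stay as the last step left them, time stands still between calls to the robot, and variables do not carry over. Pictures are saved under pics/ and viewed, and the job is handed in when it is done.

Besides the shell and the picture viewer there is one more tool, called as name(argument=value, ...), one argument or row to a line, values as JSON. drive_tool: Moves the arm, as the interface text tells. Its arguments: {"type":"object","properties":{"gripper":{"type":"array","items":{"type":"number"}},"offset":{"type":"array","items":{"type":"array","items":{"type":"number"}}},"turn":{"type":"array","items":{"type":"number"}},"force":{"type":"number"}},"required":["gripper","offset","turn"]}

```bash
mkdir -p pics; python3 - <<'E'
from rig import ctrl
import cv2,numpy as np
s=ctrl.sense();print({k:np.round(v,3) for k,v in s.items()}, ctrl.grip_depth)
for n in("scene","top"):
    im,d=ctrl.capture(n);cv2.imwrite(f"pics/{n}0.png",im[:,:,::-1]);np.savez(f"{n}0.npz",im=im,d=d)
    print(n,ctrl.camera_params(n))
E
```

```text
{'time_s': np.float64(0.0), 'joints': array([ 1.02 ,  0.313,  1.498, -0.   ,  1.331, -0.223]), 'dq': array([ 0.002,  0.   ,  0.   , -0.001, -0.001,  0.001]), 'tau': array([-0.0000e+00, -4.1225e+01, -2.5974e+01, -0.0000e+00,  4.0000e-03,
        0.0000e+00]), 'eef_pos': array([168.894, 496.812, 230.742]), 'ee_rot': array([-0.575,  0.575,  0.411, -0.412]), 'force': array([-0.52 ,  0.65 , -0.458]), 'wrist_torque': array([-0.022,  0.044,  0.016]), 'grip_width': np.float64(1.001)} 18.700000000000003
scene {'fovy': 45.61145305890692, 'cx': 317.9635468529929, 'cy': 196.97060160130297, 'distortion': array([-0.0772241,  0.       ,  0.       ,  0.       ,  0.       ]), 'view': array([[-7.85590769e-01,  6.18531714e-01,  1.62991750e-02,
         3.87250952e+02],
       [ 4.03297109e-01,  5.31845863e-01, -7.44641807e-01,
        -1.95851845e+02],
       [-4.69253222e-01, -5.78410319e-01, -6.67265252e-01,
         1.37156838e+03],
       [ 0.00000000e+00,  0.00000000e+00,  0.00000000e+00,
         1.00000000e+00]])}
top {'fovy': 51.983039828937976, 'cx': 318.1587144751312, 'cy': 198.2091411844707, 'distortion': array([-0.10631911,  0.        ,  0.        ,  0.        ,  0.        ]), 'view': array([[-2.32562340e-02, -9.99722983e-01, -3.62016159e-03,
         7.65889990e+01],
       [-9.91640849e-01,  2.35276231e-02, -1.26865586e-01,
         5.27944386e+02],
       [ 1.26915616e-01,  6.39484344e-04, -9.91913311e-01,
         1.00574129e+03],
       [ 0.00000000e+00,  0.00000000e+00,  0.00000000e+00,
         1.00000000e+00]])}
```

View pics/scene0.png

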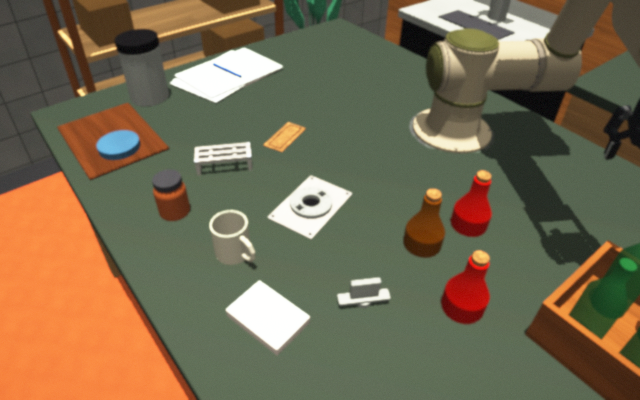

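View pics/top0.png

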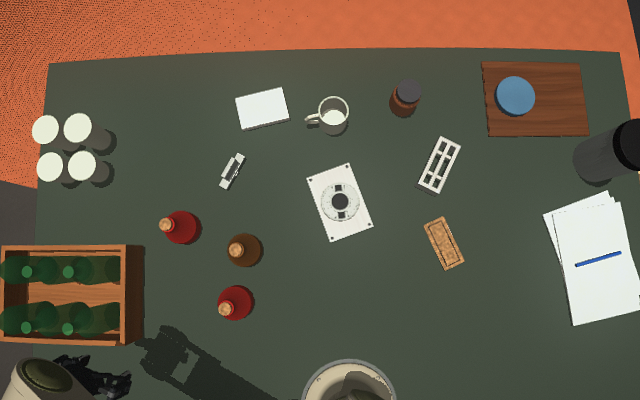

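The top view shows the wrench at (232,171), drain (340,202), pad (444,242), stand (439,165) and amber carafe (245,250). The red look-alikes are at (180,227) and (236,302). Next I'll measure them.

```bash
cat > h.py <<'E'
import numpy as np,cv2
from rig import ctrl
def K(cam):
    p=ctrl.camera_params(cam);f=200/np.tan(np.radians(p["fovy"])/2)
    return np.array([[f,0,p["cx"]],[0,f,p["cy"]],[0,0,1]]),np.array(p["distortion"]),np.array(p["view"])
def world(cam,d):
    k,D,V=K(cam);u,v=np.meshgrid(np.arange(640.),np.arange(400.))
    n=cv2.undistortPoints(np.stack([u,v],-1).reshape(-1,1,2),k,D).reshape(400,640,2)
    c=np.concatenate([n*d[...,None],d[...,None]],-1)
    return (c-V[:3,3])@V[:3,:3]
def plane(cam,uv,z):
    k,D,V=K(cam);n=cv2.undistortPoints(np.array(uv,float).reshape(-1,1,2),k,D).reshape(-1,2)
    r=np.c_[n,np.ones(len(n))]@V[:3,:3];o=-V[:3,:3].T@V[:3,3]
    return o+r*((z-o[2])/r[:,2])[:,None]
def proj(cam,P):
    k,D,V=K(cam);return cv2.projectPoints(np.array(P,float).reshape(-1,3),cv2.Rodrigues(V[:3,:3])[0],V[:3,3],k,D)[0].reshape(-1,2)
def cw(cam,c):
    _,_,V=K(cam);return (np.array(c)-V[:3,3])@V[:3,:3]
E
python3 - <<'E'
from h import *
for cam in("top","scene"):
    im=np.load(cam+"0.npz");d=im["d"];W=world(cam,d)
    np.save(cam+"W.npy",W)
    for q in("drain","ring_top","ring_hole","wrench","pad","stand","carafe"):
        print(cam,q,[(np.round(cw(cam,r["centre"])).tolist(),round(r["score"],2)) for r in ctrl.pinpoint(cam,q)][:4])
W=np.load("topW.npy");print(W[202,318],W[280,300],W[171,232],W[165,439],W[242,444],W[202,318:364,2].round(),np.load("top0.npz")["d"][300,300:320])
M={}
for q in("wrench","drain","pad","stand","carafe"):
    r=ctrl.regions_of("top",q)
    for i,x in enumerate(r):
        print(q,i,round(x["score"],2),np.argwhere(x["mask"]).mean(0),x["mask"].sum()); M[q+str(i)]=x["mask"]
np.savez("M.npz",**M)
im=np.load("top0.npz")["im"]
cv2.imwrite("pics/z1.png",cv2.resize(im[130:280,210:480,::-1],None,fx=2.9,fy=2.9,interpolation=cv2.INTER_CUBIC))
print(ctrl.sense()["time_s"])
E
```

```text
top drain [([524.0, 9.0, -0.0], 0.92), ([610.0, -251.0, 4.0], 0.71), ([610.0, 290.0, 0.0], 0.67)]
top ring_top [([524.0, 14.0, 19.0], 0.6)]
top ring_hole [([556.0, 14.0, 19.0], 0.78), ([610.0, -250.0, 3.0], 0.29)]
top wrench [([610.0, 288.0, 1.0], 0.82)]
top pad [([406.0, -262.0, 1.0], 0.97)]
top stand [([610.0, -250.0, 1.0], 0.72), ([403.0, 253.0, 0.0], 0.68)]
top carafe [([272.0, 277.0, 2.0], 0.61), ([406.0, 252.0, -1.0], 0.59), ([462.0, 413.0, -1.0], 0.59)]
scene drain [([522.0, 5.0, 3.0], 0.87), ([612.0, 289.0, -3.0], 0.32)]
scene ring_top [([519.0, 12.0, 14.0], 0.89), ([610.0, 290.0, -4.0], 0.19)]
scene ring_hole [([558.0, 14.0, 16.0], 0.87)]
scene wrench [([612.0, 289.0, -2.0], 0.63)]
scene pad [([407.0, -258.0, -4.0], 0.87)]
scene stand [([607.0, -248.0, 1.0], 0.62)]
scene carafe [([463.0, 412.0, 1.0], 0.87), ([398.0, 254.0, 1.0], 0.86), ([272.0, 279.0, -2.0], 0.65)]
[523.38132003  64.83105092   4.71439683] [323.5484581  115.74818449  -2.13371069] [605.43736934 284.07904571  33.4010451 ] [ 606.48634156 -246.76901747   44.50889801] [ 410.94996933 -259.90874997    4.5321051 ] [ 5.  5.  6. 15. 18. 20. 20. 20. 17. 21. 21. 21. 20. 19.  6.  6.  9.  5.
  6.  6.  7.  4.  5.  3.  5.  5.  3.  2.  9.  5.  5. 20. 19. 21. 18. 16.
 19. 20. 18. 16. 16. 16.  3.  3.  2.  3.] [1036.0133 1041.2245 1040.0409 1037.3788 1039.9147 1037.8374 1040.9368
 1036.6136 1038.9296 1039.0305 1042.1392 1037.565  1040.4794 1037.4296
 1034.7749 1042.4929 1038.203  1039.5015 1040.0085 1042.7838]
wrench 0 0.72 [169.9549763  230.91706161] 422
wrench 1 0.31 [ 96.86807095 405.30931264] 902
drain 0 0.62 [202.25815739 339.7565579 ] 3126
pad 0 0.94 [243.65787079 443.52320291] 1099
stand 0 0.63 [165.54197761 438.28078358] 1072
carafe 0 0.87 [302.16979167 234.87708333] 960
carafe 1 0.73 [249.62459195 244.14036997] 919
carafe 2 0.71 [227.10454985 180.7463698 ] 1033
1.05
```

View pics/z1.png

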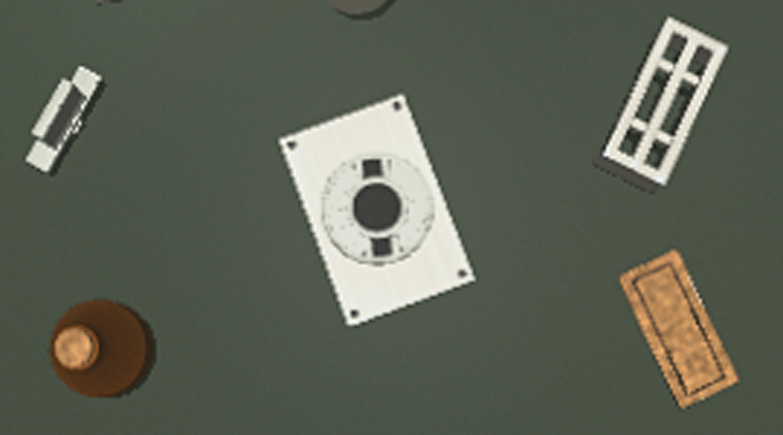

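```bash
cat > fit.py <<'E'
from h import *
def rect(cam,mask,z,n=1):
    cs,_=cv2.findContours(mask.astype(np.uint8),cv2.RETR_EXTERNAL,cv2.CHAIN_APPROX_NONE)
    c=max(cs,key=cv2.contourArea).reshape(-1,2)
    P=plane(cam,c,z)[:,:2].astype(np.float32)
    (x,y),(w,h),a=cv2.minAreaRect(P)
    if w<h: w,h,a=h,w,a+90
    return round(x,1),round(y,1),round(w,1),round(h,1),round((a+90)%180-90,1)
E
python3 - <<'E'
from fit import *
def seg(cam,im,box,f):
    m=np.zeros((400,640),bool);u0,v0,u1,v1=box;m[v0:v1,u0:u1]=f(im[v0:v1,u0:u1].astype(int));return m
bright=lambda p:p.min(-1)>110
cork=lambda p:(p[...,0]-p[...,2]>35)
T=np.load("top0.npz")["im"];S=np.load("scene0.npz")["im"]
top={"drain":(300,155,380,248,bright,4),"stand":(410,130,468,200,bright,45),"pad":(415,210,475,275,cork,3),"wrenchbar":(212,145,252,196,bright,20)}
sc={"drain":(262,170,360,242,bright,4),"pad":(260,118,310,155,cork,3)}
for cam,D,im in(("top",top,T),("scene",sc,S)):
    for k,b in D.items():
        m=seg(cam,im,b[:4],b[4]);print(cam,k,m.sum(),rect(cam,m,b[5]))
# ring holes dark blobs
for cam,im,W in(("top",T,np.load("topW.npy")),("scene",S,np.load("sceneW.npy"))):
    ctr=np.array([524,12.])
    k=np.hypot(*np.moveaxis(plane(cam,np.stack(np.meshgrid(np.arange(640),np.arange(400)),-1).reshape(-1,2),18)[:,:2].reshape(400,640,2)-ctr,-1,0))
    dark=((im.max(-1)<100)&(k<48)).astype(np.uint8)
    n,l,st,c=cv2.connectedComponentsWithStats(dark)
    for i in range(1,n):
        if st[i,4]>5: print(cam,st[i],plane(cam,c[i],18)[0].round(1))
cv2.imwrite("pics/z2.png",cv2.resize(S[165:245,255:365,::-1],None,fx=7,fy=7,interpolation=cv2.INTER_CUBIC))
z=[cv2.resize(T[y:y+60,x:x+60,::-1],(380,380),interpolation=cv2.INTER_CUBIC) for x,y in((205,140),(310,172))]
cv2.imwrite("pics/z3.png",np.hstack(z))
E
```

```text
top drain 2937 (523.4, 9.6, 182.0, 122.0, 19.1)
top stand 860 (609.4, -247.8, 140.6, 61.8, -28.4)
top pad 1134 (408.8, -258.8, 131.4, 62.2, 22.8)
top wrenchbar 284 (610.5, 289.7, 99.3, 36.2, -29.6)
scene drain 2817 (522.5, 9.4, 189.3, 127.9, 18.9)
scene pad 709 (408.5, -258.3, 141.8, 69.2, 22.4)
top [335 185   7   6  34] [558.3  13.1  18. ]
top [332 193  16  17 205] [523.3   9.7  18. ]
top [338 212   7   6  34] [488.3   6.7  18. ]
scene [303 197  16   9 114] [524.4  12.2  18. ]
scene [298 206   3   3   6] [558.8  13.6  18. ]
```

View pics/z2.png

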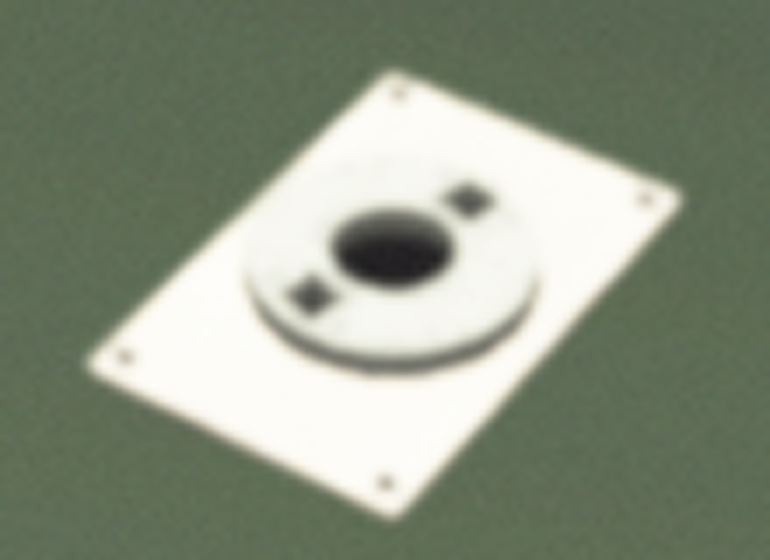

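View pics/z3.png

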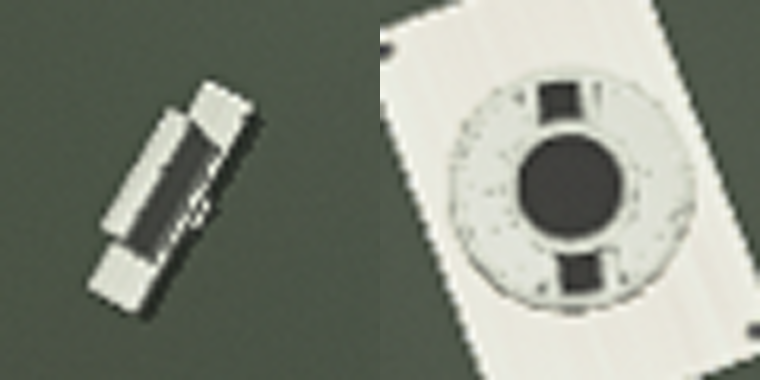

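```bash
python3 - <<'E'
from fit import *
c=np.array([[207,80],[255,107],[138,313],[88,287.]])/6.333-0.42+[205,140]
P=plane("top",c,20)[:,:2];print(P.round(1),P.mean(0))
a=(P[0]+P[1]-P[2]-P[3])/2;print(np.hypot(*a),np.degrees(np.arctan2(a[1],a[0])), np.linalg.norm(P[0]-P[1]))
c=np.array([[172,105],[190,115],[120,240],[101,229.]])/6.333-0.42+[205,140]
P=plane("top",c,65)[:,:2];print(P.round(1),P.mean(0))
S=np.load("scene0.npz")["im"]
cv2.imwrite("pics/z4.png",cv2.resize(S[270:315,330:400,::-1],None,fx=10,fy=10,interpolation=cv2.INTER_CUBIC))
# draw model
x,y,t=610.5,289.7,np.radians(-29.6)
def box(lx,ly,z):
    q=np.array([[1,1],[1,-1],[-1,-1],[-1,1]])*[lx/2,ly/2];R=np.array([[np.cos(t),-np.sin(t)],[np.sin(t),np.cos(t)]])
    return np.c_[q@R.T+[x,y],np.full(4,z)]
for cam,(u0,v0,w,h) in {"scene":(330,270,70,45),"top":(205,140,60,60)}.items():
    im=np.load(cam+"0.npz")["im"];k=8
    I=cv2.resize(im[v0:v0+h,u0:u0+w,::-1],None,fx=k,fy=k,interpolation=cv2.INTER_CUBIC)
    for lx,ly,z in((100,24,12),(100,24,20),(56,12,65)):
        p=(proj(cam,box(lx,ly,z))-[u0,v0]+.5)*k
        cv2.polylines(I,[p.round().astype(int)],True,(0,0,255))
    cv2.imwrite(f"pics/m_{cam}.png",I)
a=cv2.imread("pics/m_scene.png");b=cv2.imread("pics/m_top.png");b=cv2.resize(b,(200*2,200*2))[:360,:240]
cv2.imwrite("pics/z5.png",np.hstack([a,b[:360]]))
E
```

```text
[[657.9 273.4]
 [645.9 253.3]
 [561.  301.4]
 [572.4 322.3]] [609.31339477 287.59251575]
98.05713586960088 -29.636050262662476 23.389520198275164
[[637.  278.3]
 [632.7 271. ]
 [583.2 298.5]
 [587.8 306.2]] [610.1913519 288.4983336]
```

View pics/z5.png

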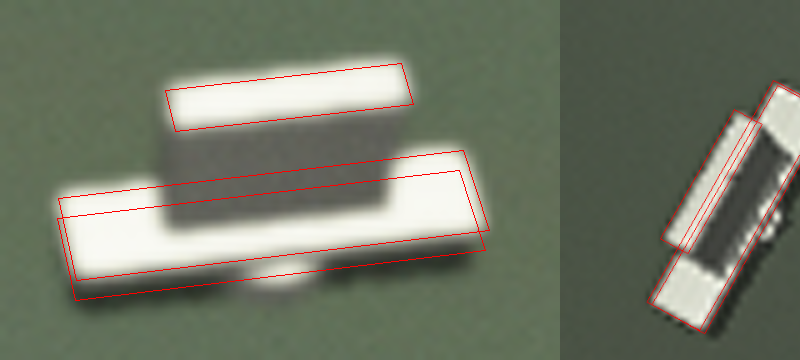

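```bash
cat > plan.py <<'E'
from h import *
from scipy.spatial.transform import Rotation as R
import sys
def st():
    s=ctrl.sense();q=np.array(s["ee_rot"]);M=R.from_quat(q[[1,2,3,0]]).as_matrix()
    return s,np.array(s["eef_pos"]),M,np.degrees(np.arctan2(M[1,0],M[0,0]))
def to(x,y,z,jaw=None):
    s,p,M,yaw=st()
    print("t",round(float(s["time_s"]),2),"p",p.round(1),"yaw",yaw.round(2),"down",M[:,1].round(3),"j6",np.round(s["joints"][5],2),"F",np.round(s["force"],1),"w",round(float(s["grip_width"]),3))
    d=np.array([x,y,z])-p;
    print("tool offset now (mm)",(M.T@d).round(1))
    if jaw is not None:
        a=(yaw-jaw+90)%180-90   # turn + about y(down)= cw = yaw decreases
        print("turn",a.round(2),"or",(a-np.sign(a)*180).round(2))
        Q=M@R.from_euler("y",a,degrees=True).as_matrix()
        print(" check yaw after",np.degrees(np.arctan2(Q[1,0],Q[0,0])).round(1),"offset after turn",(Q.T@d).round(1))
if __name__=="__main__": to(*map(float,sys.argv[1:]))
E
python3 plan.py 610 288.5 120 60.4
```

```text
t 1.05 p [169.1 497.  231.3] yaw 71.22 down [ 0. -0. -1.] j6 -0.22 F [-0.3 -0.  -0.3] w 1.001
tool offset now (mm) [ -55.4  111.3 -484.6]
turn 10.82 or -169.18
 check yaw after 60.4 offset after turn [  36.5  111.3 -486.4]
```

drive_tool(
  gripper=[0,0,0,0,0,0,0,0,0,0,0,0,0,0,0,0,0,0],
  offset=[
    [0,0,0],
    [0,0,0],
    [0.0026,0,-0.0347],
    [0.0026,0,-0.0347],
    [0.0026,0,-0.0347],
    [0.0026,0,-0.0347],
    [0.0026,0,-0.0347],
    [0.0026,0,-0.0347],
    [0.0026,0,-0.0347],
    [0.0026,0,-0.0347],
    [0.0026,0,-0.0347],
    [0.0026,0.01,-0.0347],
    [0.0026,0.02,-0.0347],
    [0.0026,0.02,-0.0347],
    [0.0026,0.02,-0.0347],
    [0.0026,0.02,-0.0347],
    [0,0.02,0],
    [0,0,0],
  ],
  turn=[5.41,5.41,0,0,0,0,0,0,0,0,0,0,0,0,0,0,0,0],
  force=60,
)

```text
time_s: 2.55
eef_pos: [608.7, 286.9, 116.1]
ee_rot: [0.612, -0.611, -0.352, 0.358]
force: [-1.1, -0.0, -1.6]
grip_width: 1.003
```

```bash
python3 plan.py 610 288.5 24 60.4
```

```text
t 2.55 p [608.7 286.9 116.1] yaw 60.27 down [-0.008 -0.002 -1.   ] j6 -0.79 F [-1.1 -0.  -1.6] w 1.003
tool offset now (mm) [ 2.5 92.1 -0.9]
turn -0.13 or 179.87
 check yaw after 60.4 offset after turn [ 2.5 92.1 -0.9]
```

drive_tool(
  gripper=[0,0,0,0,0,0],
  offset=[
    [0.002,0.023,0],
    [0,0.023,0],
    [0,0.023,0],
    [0,0.019,0],
    [0,0,0],
    [0,0,0],
  ],
  turn=[0,0,0,0,0,0],
)

```text
time_s: 3.05
eef_pos: [610.0, 291.1, 34.2]
ee_rot: [0.611, -0.611, -0.356, 0.356]
force: [0.3, -0.9, 1.7]
grip_width: 0.999
```

```bash
python3 plan.py 610 288.5 24 60.4
```

```text
t 3.05 p [610.  291.1  34.2] yaw 60.45 down [-0.  0. -1.] j6 -0.78 F [ 0.3 -0.9  1.7] w 0.999
tool offset now (mm) [-2.3 10.2 -1.3]
turn 0.05 or -179.95
 check yaw after 60.4 offset after turn [-2.3 10.2 -1.3]
```

drive_tool(
  gripper=[0,0,1,1,1,1,1,1,1,1],
  offset=[
    [-0.0023,0.008,-0.0013],
    [0,0,0],
    [0,0,0],
    [0,0,0],
    [0,0,0],
    [0,0,0],
    [0,0,0],
    [0,0,0],
    [0,0,0],
    [0,0,0],
  ],
  turn=[0,0,0,0,0,0,0,0,0,0],
)

```text
time_s: 3.88
eef_pos: [610.5, 287.9, 25.5]
ee_rot: [-0.611, 0.611, 0.356, -0.356]
force: [-1.0, -0.7, 0.7]
grip_width: 0.134
```

```bash
python3 plan.py 610 288.5 24 60.4
```

```text
t 3.88 p [610.5 287.9  25.5] yaw 60.4 down [ 0.  0. -1.] j6 -0.79 F [-1.  -0.7  0.7] w 0.134
tool offset now (mm) [0.3 1.5 0.7]
turn -0.0 or 180.0
 check yaw after 60.4 offset after turn [0.3 1.5 0.7]
```

drive_tool(
  gripper=[1,1,1,1,1,1,1],
  offset=[
    [0,-0.013,0],
    [0,-0.013,0],
    [0,-0.013,0],
    [0,-0.013,0],
    [0,-0.013,0],
    [0,0,0],
    [0,0,0],
  ],
  turn=[0,-6.96,-6.96,-6.96,-6.96,-6.96,0],
)

```text
time_s: 4.47
eef_pos: [610.6, 287.9, 91.7]
ee_rot: [-0.475, 0.476, 0.524, -0.523]
force: [-0.6, -0.9, -3.2]
grip_width: 0.133
```

```bash
python3 plan.py 523.3 9.6 80 95.2
```

```text
t 4.47 p [610.6 287.9  91.7] yaw 95.45 down [ 0.001  0.    -1.   ] j6 -1.4 F [-0.6 -0.9 -3.2] w 0.133
tool offset now (mm) [-268.8   11.5  113.4]
turn 0.25 or -179.75
 check yaw after 95.2 offset after turn [-269.3   11.5  112.2]
```

drive_tool(
  gripper=[1,1,1,1,1,1,1,1,1,1,1,1],
  offset=[
    [-0.0299,0,0.0125],
    [-0.0299,0,0.0125],
    [-0.0299,0,0.0125],
    [-0.0299,0,0.0125],
    [-0.0299,0,0.0125],
    [-0.0299,0,0.0125],
    [-0.0299,0,0.0125],
    [-0.0299,0,0.0125],
    [-0.0299,0,0.0125],
    [0,0,0],
    [0,0,0],
    [0,0,0],
  ],
  turn=[0,0,0,0,0,0,0,0,0,0,0,0],
)

```text
time_s: 5.47
eef_pos: [522.7, 9.9, 90.3]
ee_rot: [-0.478, 0.477, 0.522, -0.522]
force: [-0.3, 0.5, -2.9]
grip_width: 0.131
```

```bash
python3 plan.py 523.3 9.6 60 95.2
python3 - <<'E'
from h import *
for n in("scene","top"):
    im,d=ctrl.capture(n);np.savez(f"{n}1.npz",im=im,d=d)
    u,v=proj(n,[523,10,40])[0].round().astype(int)
    cv2.imwrite(f"pics/{n}1.png",cv2.resize(im[v-50:v+50,u-60:u+60,::-1],None,fx=6,fy=6,interpolation=cv2.INTER_CUBIC))
E
```

```text
t 5.47 p [522.7   9.9  90.3] yaw 95.05 down [-0.  0. -1.] j6 -1.86 F [-0.3  0.5 -2.9] w 0.131
tool offset now (mm) [-0.4 30.3 -0.5]
turn -0.15 or 179.85
 check yaw after 95.2 offset after turn [-0.4 30.3 -0.5]
```

View pics/scene1.png

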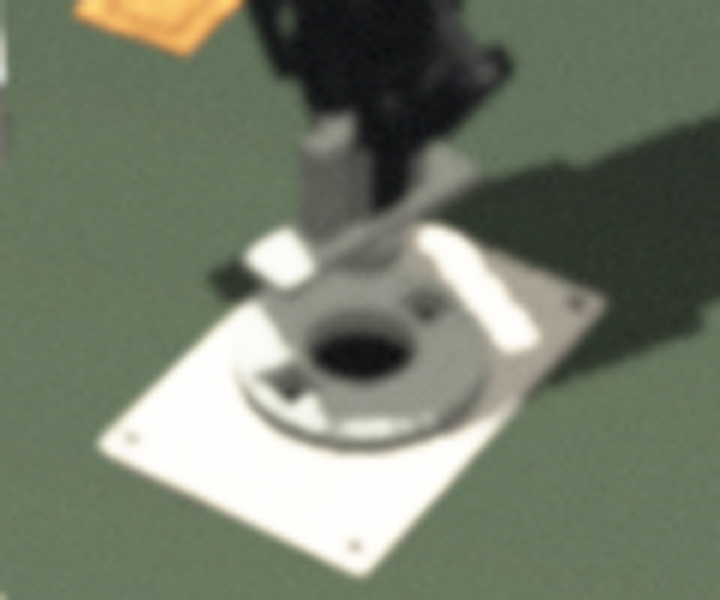

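View pics/top1.png

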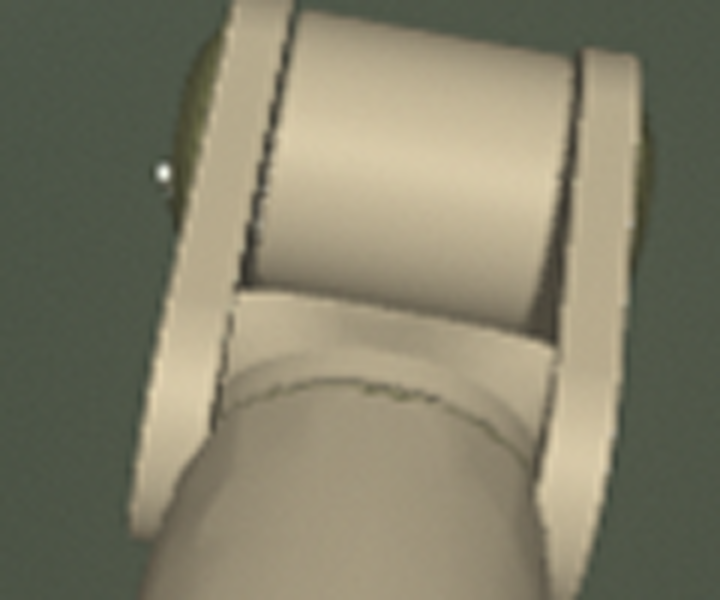

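```bash
cat > ov.py <<'E'
from h import *
def overlay(cam,im,x,y,yaw,z0,parts,out,c,hw=(60,50),k=6):
    t=np.radians(yaw);Rm=np.array([[np.cos(t),-np.sin(t)],[np.sin(t),np.cos(t)]])
    u,v=proj(cam,c)[0].round().astype(int);u0,v0=u-hw[0],v-hw[1]
    I=cv2.resize(im[max(v0,0):v0+2*hw[1],max(u0,0):u0+2*hw[0],::-1],None,fx=k,fy=k,interpolation=cv2.INTER_CUBIC)
    for lx,ly,z in parts:
        q=np.array([[1,1],[1,-1],[-1,-1],[-1,1]])*[lx/2,ly/2]
        P=np.c_[q@Rm.T+[x,y],np.full(4,z+z0)]
        cv2.polylines(I,[((proj(cam,P)-[u0,v0]+.5)*k).round().astype(int)],True,(0,0,255))
    cv2.imwrite(out,I)
WR=((100,24,12),(100,24,20),(56,12,65))
E
python3 - <<'E'
from ov import *
im=np.load("scene1.npz")["im"]
overlay("scene",im,522.7,9.9,5.05,64.8,WR,"pics/ov1.png",[523,10,40])
E
```

```text
(no output)
```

View pics/ov1.png

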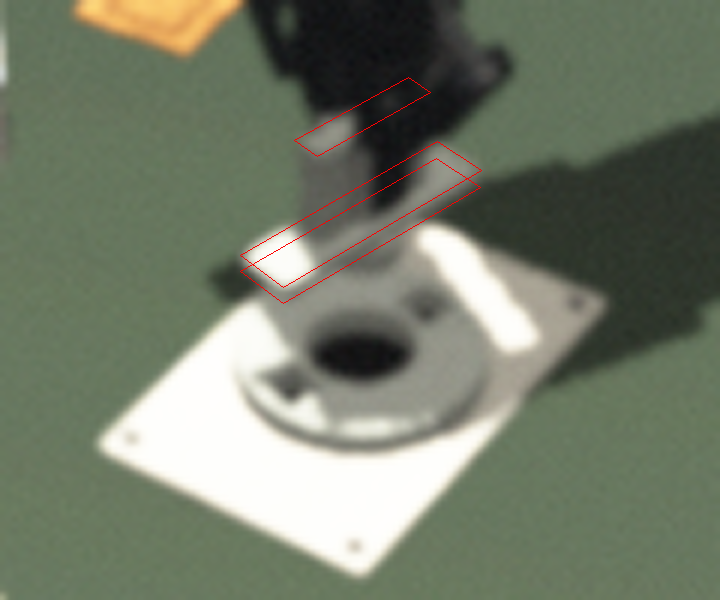

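drive_tool(
  gripper=[1,1,1,1,1,1,1,1,1,1],
  offset=[
    [0,0.018,0],
    [0,0.018,0],
    [0,0.004,0],
    [0,0.004,0],
    [0,0.004,0],
    [0,0.004,0],
    [0,0.004,0],
    [0,0.003,0],
    [0,0,0],
    [0,0,0],
  ],
  turn=[0,0,0,0,0,0,0,0,0,0],
)

```text
time_s: 6.4
eef_pos: [522.9, 9.6, 31.5]
ee_rot: [-0.477, 0.477, 0.522, -0.522]
force: [-0.3, 0.2, -2.3]
grip_width: 0.136
```

```bash
python3 plan.py 523.3 9.6 31.5 95.2
```

```text
t 6.4 p [522.9   9.6  31.5] yaw 95.19 down [ 0. -0. -1.] j6 -1.87 F [-0.3  0.2 -2.3] w 0.136
tool offset now (mm) [-0.  -0.  -0.4]
turn -0.01 or 179.99
 check yaw after 95.2 offset after turn [-0.  -0.  -0.4]
```

drive_tool(
  gripper=[1,1,1,1,1,1,1,1,1,1,1,1,1,1,1],
  offset=[
    [0,0,0],
    [0,0,0],
    [0,0,0],
    [0,0,0],
    [0,0,0],
    [0,0,0],
    [0,0,0],
    [0,0,0],
    [0,0,0],
    [0,0,0],
    [0,0,0],
    [0,0,0],
    [0,0,0],
    [0,0,0],
    [0,0,0],
  ],
  turn=[5,5,5,5,5,5,5,5,5,5,5,2,0,0,0],
  force=90,
)

```text
time_s: 7.65
eef_pos: [523.0, 9.2, 31.5]
ee_rot: [-0.668, 0.668, 0.232, -0.232]
force: [-0.5, -4.4, 0.2]
grip_width: 0.13
```

```bash
python3 plan.py 523.3 9.6 31.5 40; python3 -c "
from rig import ctrl;print(ctrl.sense()['wrist_torque'])"
```

```text
t 7.65 p [523.    9.2  31.5] yaw 38.3 down [ 0.001 -0.001 -1.   ] j6 -0.87 F [-0.5 -4.4  0.2] w 0.13
tool offset now (mm) [0.5 0.  0.1]
turn -1.7 or 178.3
 check yaw after 40.0 offset after turn [0.5 0.  0.1]
[-0.96024932  0.21110696  0.15737928]
```

drive_tool(
  gripper=[1,1,1,1,1],
  offset=[
    [0,0,0],
    [0,0,0],
    [0,0,0],
    [0,0,0],
    [0,0,0],
  ],
  turn=[2,2,0,0,0],
)

```text
time_s: 8.07
eef_pos: [523.0, 9.2, 31.5]
ee_rot: [-0.675, 0.676, 0.209, -0.208]
force: [-0.9, -6.0, 0.7]
grip_width: 0.128
```

```bash
python3 plan.py 523.3 9.6 31.5 40; python3 -c "
from rig import ctrl;print(ctrl.sense()['wrist_torque'])"
```

```text
t 8.07 p [523.    9.2  31.5] yaw 34.28 down [ 0.001 -0.001 -1.   ] j6 -0.8 F [-0.9 -6.   0.7] w 0.128
tool offset now (mm) [0.4 0.  0.1]
turn -5.72 or 174.28
 check yaw after 40.0 offset after turn [0.4 0.  0.1]
[-0.88859226  0.14946669  0.09200339]
```

drive_tool(
  gripper=[1,1,1,1,1],
  offset=[
    [0,0,0],
    [0,0,0],
    [0,0,0],
    [0,0,0],
    [0,0,0],
  ],
  turn=[2,2,0,0,0],
)

```text
time_s: 8.48
eef_pos: [522.5, 9.0, 31.5]
ee_rot: [-0.682, 0.683, 0.185, -0.186]
force: [-3.7, -6.8, 2.6]
grip_width: 0.136
```

```bash
python3 plan.py 523.3 9.6 31.5 40; python3 - <<'E'
from ov import *
print(ctrl.sense()['wrist_torque'])
im,d=ctrl.capture("scene")
overlay("scene",im,523,9.2,-59.7,6,WR,"pics/ov2.png",[523,10,20])
E
```

```text
t 8.48 p [522.5   9.   31.5] yaw 30.45 down [-0.001 -0.002 -1.   ] j6 -0.74 F [-3.7 -6.8  2.6] w 0.136
tool offset now (mm) [1.  0.  0.1]
turn -9.55 or 170.45
 check yaw after 40.0 offset after turn [ 1.  0. -0.]
[-1.23738368  0.68686405  1.16193847]
```

View pics/ov2.png

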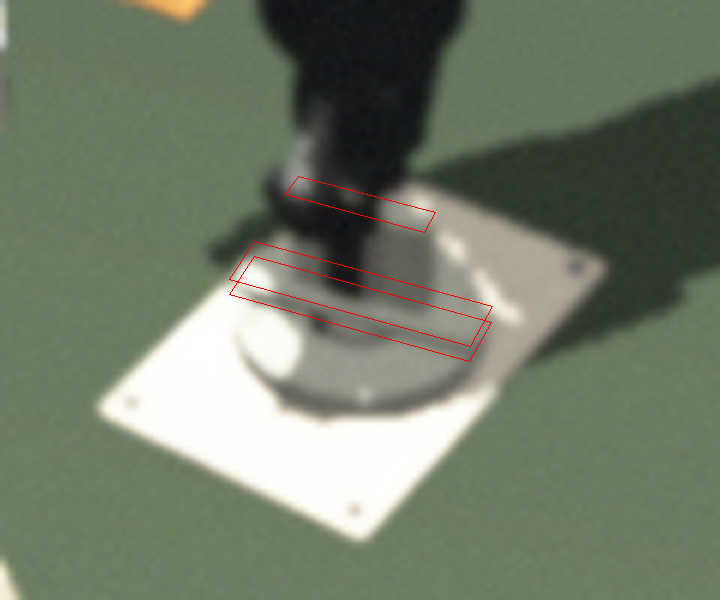

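drive_tool(
  gripper=[1,1,1,1,1,1,1,1,1,1],
  offset=[
    [0,0,0],
    [0,0,0],
    [0,0,0],
    [0,-0.008,0],
    [0,-0.008,0],
    [0,-0.01,0],
    [0,-0.018,0],
    [0,-0.018,0],
    [0,0,0],
    [0,0,0],
  ],
  turn=[-5,-5,0,0,0,0,0,0,0,0],
)

```text
time_s: 9.37
eef_pos: [523.1, 9.6, 94.1]
ee_rot: [-0.664, 0.664, 0.243, -0.242]
force: [-0.8, -0.2, -3.1]
grip_width: 0.127
```

```bash
python3 plan.py 409 -258.7 70 112.8; python3 - <<'E'
from ov import *
im,d=ctrl.capture("scene")
s=ctrl.sense();p=s["eef_pos"]
overlay("scene",im,p[0],p[1],-49.4,p[2]-25.5,WR,"pics/ov3.png",[523,10,20])
E
```

```text
t 9.37 p [523.1   9.6  94.1] yaw 40.16 down [ 0.002 -0.    -1.   ] j6 -0.91 F [-0.8 -0.2 -3.1] w 0.127
tool offset now (mm) [-260.3   24.  -131.4]
turn -72.64 or 107.36
 check yaw after 112.8 offset after turn [-203.1   24.   209.2]
```

View pics/ov3.png

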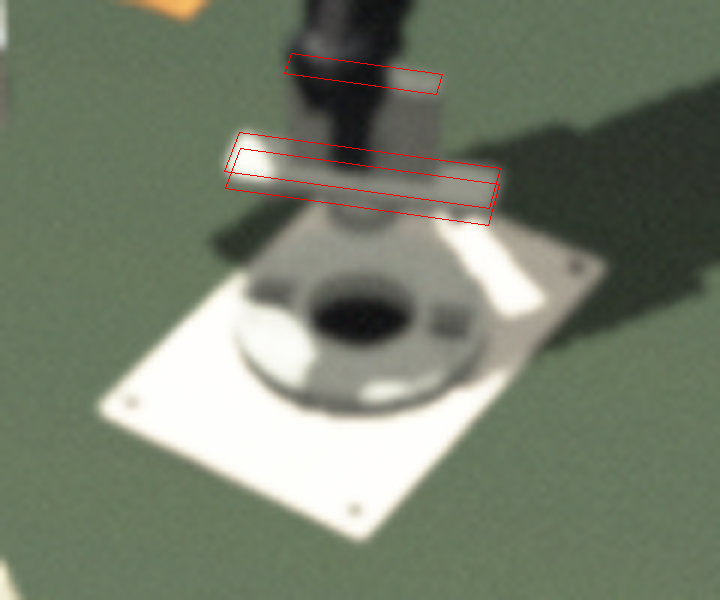

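drive_tool(
  gripper=[1,1,1,1,1,1,1,1,1,1,1,1,1,1,1,1,1,1,1,1],
  offset=[
    [0,0,0],
    [0,0,0],
    [0,0,0],
    [0,0,0],
    [0,0,0],
    [0,0,0],
    [0,0,0],
    [0,0,0],
    [0,0,0],
    [0,0,0],
    [0,0,0],
    [-0.0226,0,0.0232],
    [-0.0226,0,0.0232],
    [-0.0226,0,0.0232],
    [-0.0226,0,0.0232],
    [-0.0226,0,0.0232],
    [-0.0226,0,0.0232],
    [-0.0226,0,0.0232],
    [-0.0226,0,0.0232],
    [-0.0226,0,0.0232],
  ],
  turn=[-6.6,-6.6,-6.6,-6.6,-6.6,-6.6,-6.6,-6.6,-6.6,-6.6,-6.6,0,0,0,0,0,0,0,0,0],
)

```text
time_s: 11.08
eef_pos: [407.8, -259.7, 92.3]
ee_rot: [-0.392, 0.391, 0.589, -0.589]
force: [-0.0, 0.4, -2.6]
grip_width: 0.132
```

drive_tool(
  gripper=[1,1,1],
  offset=[
    [0,0.02,0],
    [0,0,0],
    [0,0,0],
  ],
  turn=[0,0,0],
)

```text
time_s: 11.33
eef_pos: [408.3, -257.8, 72.1]
ee_rot: [-0.393, 0.39, 0.589, -0.588]
force: [0.0, 0.4, -2.5]
grip_width: 0.128
```

```bash
python3 plan.py 409 -258.7 29.5 112.8; python3 - <<'E'
from ov import *
im,d=ctrl.capture("scene")
s=ctrl.sense();p=s["eef_pos"]
overlay("scene",im,p[0],p[1],22.8,p[2]-25.5,WR,"pics/ov4.png",[409,-258,20])
im,d=ctrl.capture("top");np.savez("top4.npz",im=im,d=d)
cv2.imwrite("pics/top4.png",cv2.resize(im[150:280,300:480,::-1],None,fx=4.4,fy=4.4,interpolation=cv2.INTER_CUBIC))
E
```

```text
t 11.33 p [ 408.3 -257.8   72.1] yaw 112.76 down [-0.003  0.003 -1.   ] j6 -2.77 F [ 0.   0.4 -2.5] w 0.128
tool offset now (mm) [-1.3 42.6 -0.4]
turn -0.04 or 179.96
 check yaw after 112.8 offset after turn [-1.3 42.6 -0.4]
```

View pics/ov4.png

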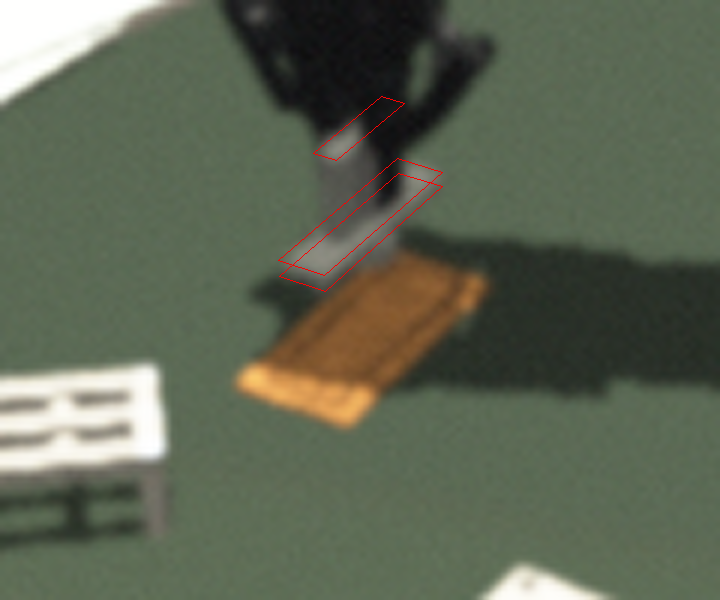

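View pics/top4.png

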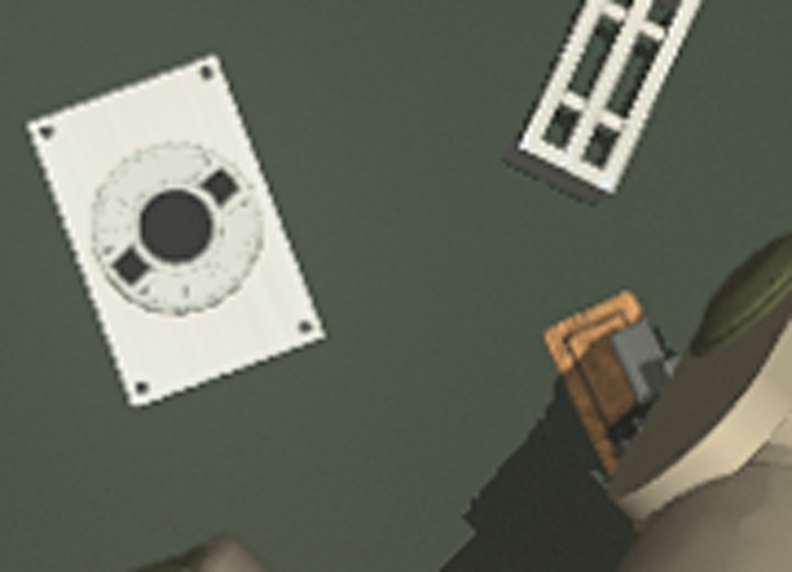

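drive_tool(
  gripper=[1,1,1,1,1,1,1],
  offset=[
    [-0.0005,0.018,0],
    [0,0.014,0],
    [0,0.005,0],
    [0,0.004,0],
    [0,0.0015,0],
    [0,0,0],
    [0,0,0],
  ],
  turn=[0,0,0,0,0,0,0],
)

```text
time_s: 12.02
eef_pos: [409.6, -259.4, 31.4]
ee_rot: [0.391, -0.392, -0.589, 0.589]
force: [0.3, 0.5, -2.3]
grip_width: 0.127
```

```bash
python3 plan.py 409 -258.7 28.5 112.8
```

```text
t 12.02 p [ 409.6 -259.4   31.4] yaw 112.81 down [ 0.001 -0.001 -1.   ] j6 -2.78 F [ 0.3  0.5 -2.3] w 0.127
tool offset now (mm) [0.9 2.9 0.3]
turn 0.01 or -179.99
 check yaw after 112.8 offset after turn [0.9 2.9 0.3]
```

drive_tool(
  gripper=[1,1,1,0,0,0,0,0,0,0,0],
  offset=[
    [0.0009,0.0025,0.0003],
    [0,0,0],
    [0,0,0],
    [0,0,0],
    [0,0,0],
    [0,0,0],
    [0,0,0],
    [0,0,0],
    [0,0,0],
    [0,-0.03,0],
    [0,-0.041,0],
  ],
  turn=[0,0,0,0,0,0,0,0,0,0,0],
)

```text
time_s: 12.93
eef_pos: [407.3, -257.2, 97.8]
ee_rot: [-0.394, 0.389, 0.589, -0.588]
force: [1.4, -0.6, -0.5]
grip_width: 0.998
```

```bash
python3 plan.py 609.4 -248 120 61.6;python3 - <<'E'
from ov import *
im,d=ctrl.capture("scene")
overlay("scene",im,409,-258.7,22.8,3,WR,"pics/ov5.png",[409,-258,20])
E
```

```text
t 12.93 p [ 407.3 -257.2   97.8] yaw 112.79 down [-0.005  0.005 -1.   ] j6 -2.78 F [ 1.4 -0.6 -0.5] w 0.998
tool offset now (mm) [ -69.6  -23.1 -189.9]
turn 51.19 or -128.81
 check yaw after 61.6 offset after turn [ 104.3  -23.1 -173.3]
```

View pics/ov5.png

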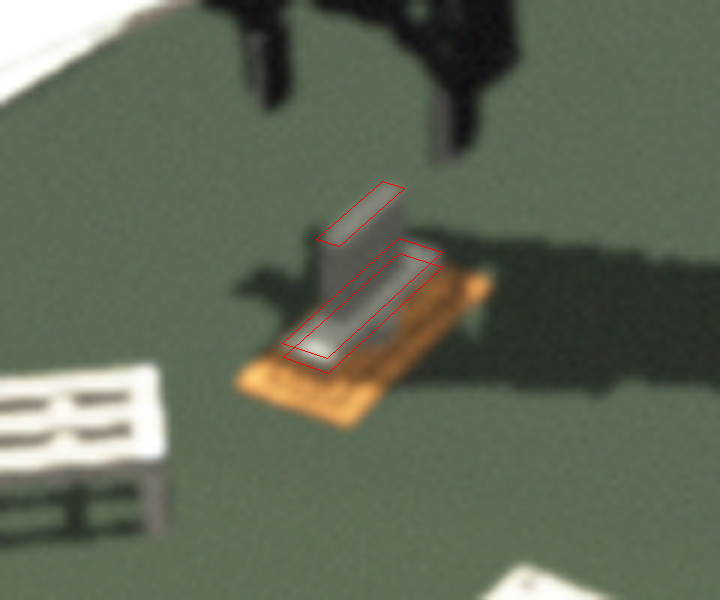

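drive_tool(
  gripper=[0,0,0,0,0,0,0,0,0,0,0,0,0,0,0,0],
  offset=[
    [0,-0.02,0],
    [0,0,0],
    [0,0,0],
    [0,0,0],
    [0,0,0],
    [0,0,0],
    [0,0,0],
    [0,0,0],
    [0.0174,0,-0.0289],
    [0.0174,0,-0.0289],
    [0.0174,0,-0.0289],
    [0.0174,0,-0.0289],
    [0.0174,0,-0.0289],
    [0.0174,0,-0.0289],
    [0,0,0],
    [0,0,0],
  ],
  turn=[6.4,6.4,6.4,6.4,6.4,6.4,6.4,6.4,0,0,0,0,0,0,0,0],
  force=60,
)

```text
time_s: 14.32
eef_pos: [611.5, -248.7, 118.2]
ee_rot: [0.607, -0.607, -0.362, 0.363]
force: [-0.7, -0.0, 0.4]
grip_width: 1.003
```

```bash
python3 plan.py 609.4 -248 14 61.6;python3 - <<'E'
from ov import *
from fit import rect
im,d=ctrl.capture("top");np.savez("top5.npz",im=im,d=d)
overlay("top",im,409,-258.7,22.8,3,WR,"pics/ov6.png",[409,-258,20],(30,30),10)
im,d=ctrl.capture("scene")
overlay("scene",im,609.4,-248,-28.4,0,((140,60,45),(140,60,0)),"pics/ov7.png",[609,-248,20])
E
```

```text
t 14.32 p [ 611.5 -248.7  118.2] yaw 61.68 down [-0.001  0.    -1.   ] j6 -1.64 F [-0.7 -0.   0.4] w 1.003
tool offset now (mm) [ -0.4 104.2   2.1]
turn 0.08 or -179.92
 check yaw after 61.6 offset after turn [ -0.4 104.2   2.1]
```

View pics/ov6.png

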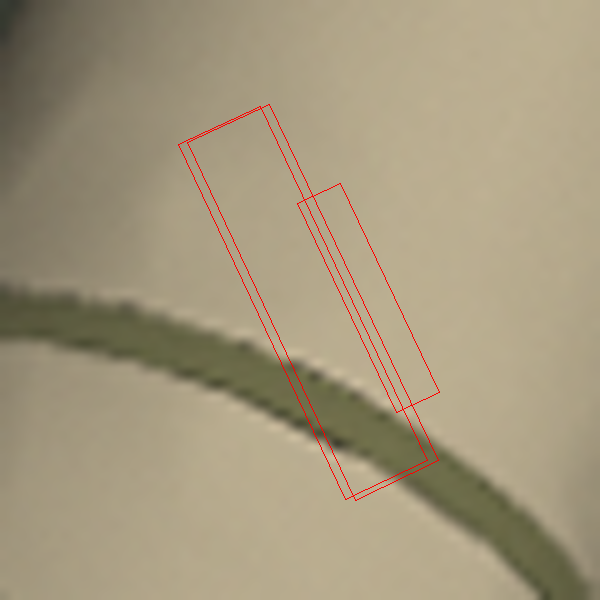

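View pics/ov7.png

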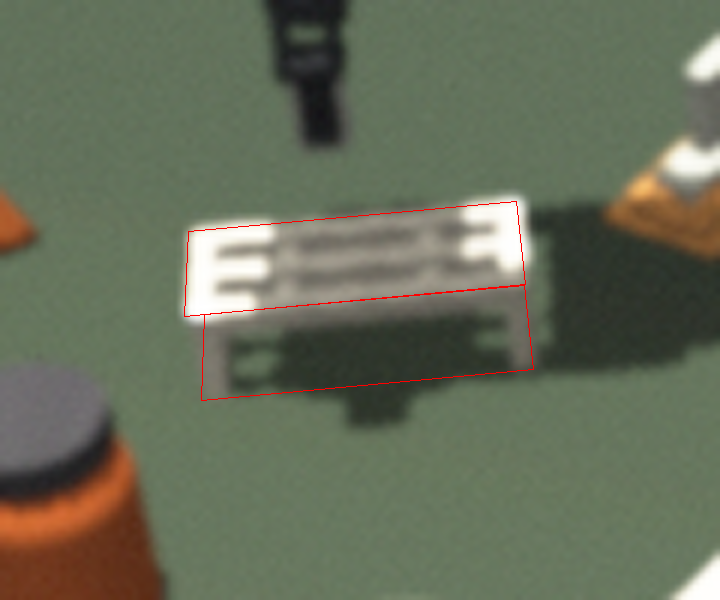

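```bash
python3 - <<'E'
from h import *
for q in("jar","mug"):
    for r in ctrl.boxes_of("scene",q)[:1]: print(q,cw("scene",r["centre"]).round(),r["score"])
    for r in ctrl.pinpoint("scene",q)[:1]: print(q,cw("scene",r["centre"]).round(),r["score"])
E
```

```text
jar [ 795. -144.   72.] 0.77
jar [ 787. -169.    2.] 0.62
mug [742.  37.  55.] 0.9
mug [739.  18.   1.] 0.79
```

drive_tool(
  gripper=[0,0,0,0,0,0],
  offset=[
    [-0.0004,0.02,0.0015],
    [0,0.02,0],
    [0,0.01,0],
    [0,0,0],
    [0,0,0],
    [0,0,0],
  ],
  turn=[0,0,0,0,0,0],
)

```text
time_s: 15.12
eef_pos: [609.8, -249.2, 70.7]
ee_rot: [-0.607, 0.608, 0.362, -0.362]
force: [0.5, -0.5, 0.2]
grip_width: 0.997
```

```bash
python3 plan.py 609.4 -248 14 61.6
```

```text
t 15.12 p [ 609.8 -249.2   70.7] yaw 61.59 down [ 0.002 -0.001 -1.   ] j6 -1.64 F [ 0.5 -0.5  0.2] w 0.997
tool offset now (mm) [ 0.9 56.7  1.1]
turn -0.01 or 179.99
 check yaw after 61.6 offset after turn [ 0.9 56.7  1.1]
```

drive_tool(
  gripper=[0,0,0,0,0,1,1,1,1,1,1,1],
  offset=[
    [0.0009,0.018,0.001],
    [0,0.018,0],
    [0,0.015,0],
    [0,0.0057,0],
    [0,0,0],
    [0,0,0],
    [0,0,0],
    [0,0,0],
    [0,0,0],
    [0,0,0],
    [0,0,0],
    [0,0,0],
  ],
  turn=[0,0,0,0,0,0,0,0,0,0,0,0],
)

```text
time_s: 16.12
eef_pos: [609.7, -248.0, 14.5]
ee_rot: [-0.606, 0.608, 0.363, -0.362]
force: [-0.6, -0.0, 6.6]
grip_width: 0.693
```

```bash
python3 plan.py 609.4 -248 14 61.6;python3 - <<'E'
from ov import *
im,d=ctrl.capture("scene")
overlay("scene",im,609.4,-248,-28.4,0,((140,60,45),(140,60,0)),"pics/ov8.png",[609,-248,20])
E
```

```text
t 16.12 p [ 609.7 -248.    14.5] yaw 61.6 down [ 0.003 -0.002 -1.   ] j6 -1.64 F [-0.6 -0.   6.6] w 0.693
tool offset now (mm) [-0.1  0.5  0.3]
turn 0.0 or -180.0
 check yaw after 61.6 offset after turn [-0.1  0.5  0.3]
```

View pics/ov8.png

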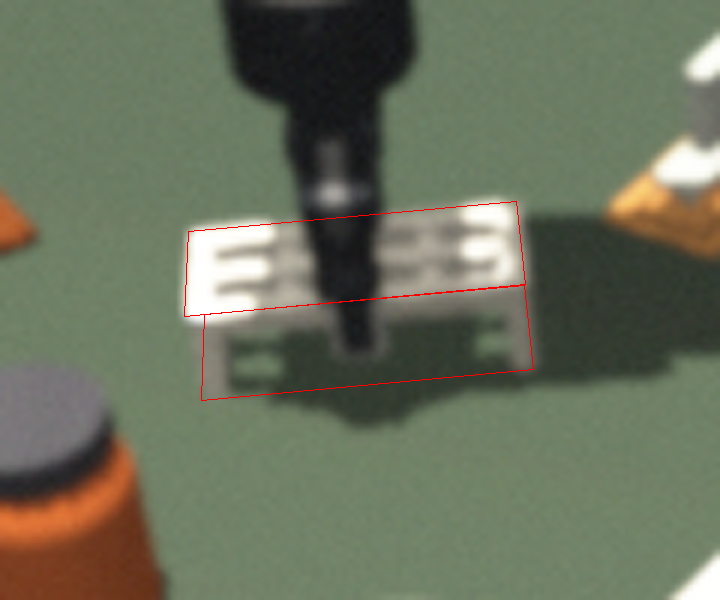

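drive_tool(
  gripper=[1,1,1,1,1,1,1,1,1,1,1],
  offset=[
    [0,0,0],
    [0,-0.01,0],
    [0,-0.02,0],
    [0,-0.02,0],
    [0,-0.02,0],
    [0,0,0],
    [0,0,0],
    [0,0,0],
    [0,0,0],
    [0,0,0],
    [0,0,0],
  ],
  turn=[0,0,-5.9,-6,-5.9,-6,-5.9,-6,-5.9,-5.9,0],
  force=80,
)

```text
time_s: 17.08
eef_pos: [608.8, -247.5, 83.2]
ee_rot: [0.409, -0.409, -0.577, 0.577]
force: [-0.1, 0.4, -2.6]
grip_width: 0.687
```

```bash
python3 plan.py 523.2 9.6 60 109.1
```

```text
t 17.08 p [ 608.8 -247.5   83.2] yaw 109.3 down [-0. -0. -1.] j6 -2.47 F [-0.1  0.4 -2.6] w 0.687
tool offset now (mm) [270.9  23.1  -4.2]
turn 0.2 or -179.8
 check yaw after 109.1 offset after turn [271.   23.1  -3.3]
```

drive_tool(
  gripper=[1,1,1,1,1,1,1,1,1,1,1,1],
  offset=[
    [0.0271,0,-0.0003],
    [0.0271,0,-0.0003],
    [0.0271,0,-0.0003],
    [0.0271,0,-0.0003],
    [0.0271,0,-0.0003],
    [0.0271,0,-0.0003],
    [0.0271,0,-0.0003],
    [0.0271,0,-0.0003],
    [0.0271,0,-0.0003],
    [0.0271,0,-0.0003],
    [0,0.02,0],
    [0,0,0],
  ],
  turn=[0,0,0,0,0,0,0,0,0,0,0,0],
)

```text
time_s: 18.08
eef_pos: [521.4, 10.9, 60.9]
ee_rot: [0.412, -0.409, -0.575, 0.576]
force: [-1.4, 1.3, -3.2]
grip_width: 0.688
```

```bash
python3 plan.py 523.2 9.6 18.5 109.1;python3 - <<'E'
from ov import *
im,d=ctrl.capture("scene");p=ctrl.sense()["eef_pos"]
overlay("scene",im,p[0],p[1],19.1,p[2]-14.5,((140,60,45),(140,60,0)),"pics/ov9.png",[523,10,40])
im,d=ctrl.capture("top");np.savez("top9.npz",im=im,d=d)
overlay("top",im,409,-258.7,22.8,3,WR,"pics/ov10.png",[409,-258,20],(30,30),10)
E
```

```text
t 18.08 p [521.4  10.9  60.9] yaw 109.04 down [-0.004  0.001 -1.   ] j6 -2.11 F [-1.4  1.3 -3.2] w 0.688
tool offset now (mm) [-1.9 42.4 -1.4]
turn -0.06 or 179.94
 check yaw after 109.1 offset after turn [-1.9 42.4 -1.4]
```

View pics/ov9.png

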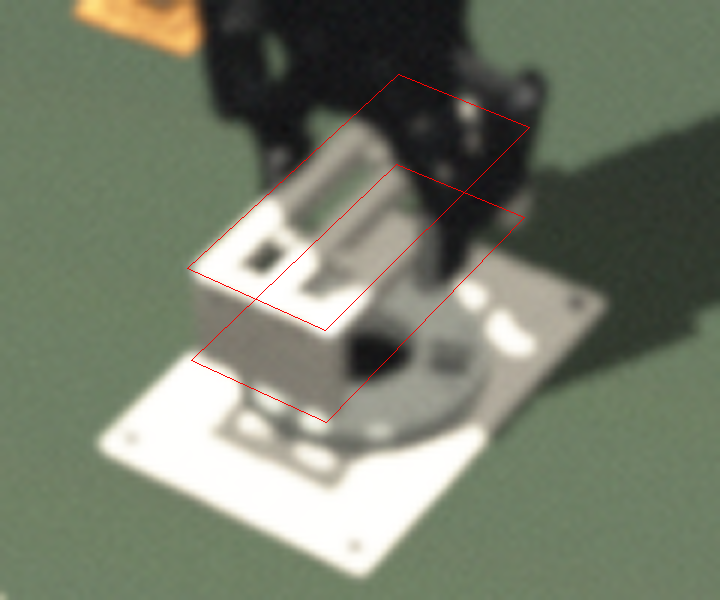

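View pics/ov10.png

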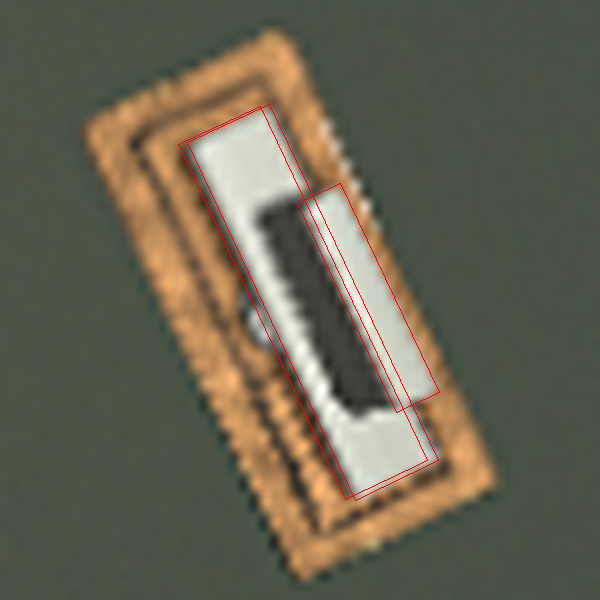

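drive_tool(
  gripper=[1,1,1,1,1,1],
  offset=[
    [0,0.015,0],
    [0,0.01,0],
    [0,0.005,0],
    [0,0,0],
    [0,0,0],
    [0,0,0],
  ],
  turn=[0,0,0,0,0,0],
)

```text
time_s: 18.68
eef_pos: [523.5, 9.3, 33.2]
ee_rot: [-0.41, 0.411, 0.576, -0.576]
force: [0.6, -0.4, -2.4]
grip_width: 0.685
```

```bash
python3 plan.py 523.2 9.6 18.5 109.1
```

```text
t 18.68 p [523.5   9.3  33.2] yaw 109.07 down [ 0.001 -0.    -1.   ] j6 -2.11 F [ 0.6 -0.4 -2.4] w 0.685
tool offset now (mm) [ 0.4 14.7  0.1]
turn -0.03 or 179.97
 check yaw after 109.1 offset after turn [ 0.4 14.7  0.1]
```

drive_tool(
  gripper=[1,1,1,1,1,1,1],
  offset=[
    [0,0.004,0],
    [0,0.004,0],
    [0,0.003,0],
    [0,0.0025,0],
    [0,0.001,0],
    [0,0,0],
    [0,0,0],
  ],
  turn=[0,0,0,0,0,0,0],
)

```text
time_s: 19.27
eef_pos: [522.9, 9.6, 18.6]
ee_rot: [0.41, -0.41, -0.576, 0.576]
force: [-5.1, 0.2, 5.7]
grip_width: 0.688
```

Contact is felt (+8 N upward at 18.6 mm). I'll release, then rise.

drive_tool(
  gripper=[0,0,0,0,0,0,0,0,0,0],
  offset=[
    [0,0,0],
    [0,0,0],
    [0,0,0],
    [0,0,0],
    [0,-0.006,0],
    [0,-0.02,0],
    [0,-0.038,0],
    [0,-0.041,0],
    [0,-0.041,0],
    [0,0,0],
  ],
  turn=[0,0,0,0,0,0,0,0,0,0],
)

```text
time_s: 20.1
eef_pos: [526.1, 9.0, 172.2]
ee_rot: [-0.406, 0.414, 0.578, -0.574]
force: [0.3, -0.7, 0.8]
grip_width: 0.999
```

```bash
python3 - <<'E'
from ov import *
from fit import rect
for i,cam in enumerate(("scene",)):
    im,d=ctrl.capture(cam)
    overlay(cam,im,523.2,9.6,19.1,4,((140,60,45),(140,60,0)),"pics/ov11.png",[523,10,40])
# carafe position from first pictures
for cam in("top","scene"):
    D=np.load(cam+"0.npz");im=D["im"].astype(int);W=np.load(cam+"W.npy")
    m=(np.hypot(W[...,0]-404,W[...,1]-253)<55)&(W[...,2]>12)
    print(cam,m.sum())
    for lo,hi in((15,45),(92,132),(138,152)):
        P=W[m&(W[...,2]>lo)&(W[...,2]<hi)];
        if len(P): print(lo,len(P),P.mean(0).round(1),np.percentile(P,[5,95],axis=0).round(1).tolist())
T=np.load("top0.npz")["im"];S=np.load("scene0.npz")["im"]
a=cv2.resize(T[225:275,220:270,::-1],(380,380),interpolation=cv2.INTER_CUBIC);b=cv2.resize(S[180:260,390:460,::-1],(350,400),interpolation=cv2.INTER_CUBIC)[:380]
cv2.imwrite("pics/car.png",np.hstack([a,b]))
E
python3 plan.py 404 252 200
```

```text
top 923
15 62 [404.3 219.5  32.8] [[370.0, 211.2, 16.5], [439.8, 234.8, 44.5]]
92 67 [403.5 239.5 110.3] [[386.7, 234.0, 92.8], [421.3, 252.9, 130.9]]
138 147 [404.9 252.3 147.1] [[391.8, 240.4, 142.3], [416.4, 264.2, 149.9]]
scene 1827
15 399 [430.9 271.   30.6] [[399.1, 231.8, 16.8], [445.4, 294.6, 43.8]]
92 289 [415.  260.3 112.1] [[400.3, 242.8, 94.2], [422.4, 270.9, 130.0]]
138 149 [407.  255.5 145.6] [[393.9, 242.1, 139.5], [417.5, 266.6, 148.8]]
t 20.15 p [524.8   9.2 168.4] yaw 109.11 down [ 0.008 -0.002 -1.   ] j6 -2.11 F [-0.2  0.  -0.4] w 1.002
tool offset now (mm) [268.8 -33.   34.5]
```

View pics/ov11.png

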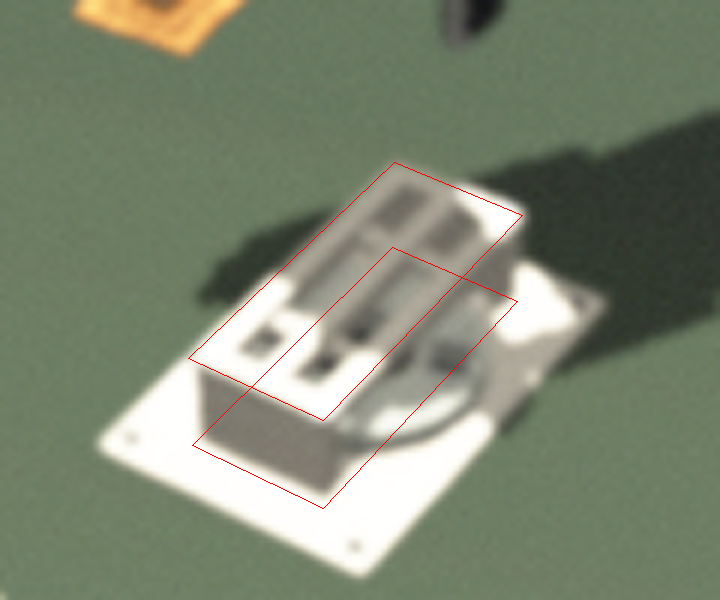

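View pics/car.png

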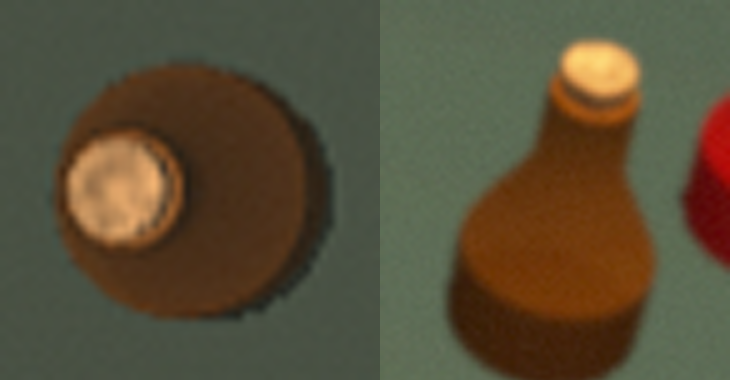

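```bash
python3 - <<'E'
from h import *
print(plane("top",[118/7.6-.43+220,187/7.6-.43+225],147),plane("scene",[390+220/5-.4,180+68/5-.4],147))
E
python3 plan.py 404.7 252.3 170 109.1
```

```text
[[404.68319326 252.39862362 147.        ]] [[404.22678725 253.50785509 147.        ]]
t 20.15 p [524.8   9.2 168.4] yaw 109.11 down [ 0.008 -0.002 -1.   ] j6 -2.11 F [-0.2  0.  -0.4] w 1.002
tool offset now (mm) [269.   -3.   33.9]
turn 0.01 or -179.99
 check yaw after 109.1 offset after turn [269.  -3.  34.]
```

drive_tool(
  gripper=[0,0,0,0,0,0,0,0,0,0,0,0,0,0,0],
  offset=[
    [0.0245,-0.003,0.003],
    [0.0245,0,0.003],
    [0.0245,0,0.003],
    [0.0245,0,0.003],
    [0.0245,0,0.003],
    [0.0245,0,0.003],
    [0.0245,0,0.003],
    [0.0245,0,0.003],
    [0.0245,0,0.003],
    [0.0245,0,0.003],
    [0.0245,0,0.003],
    [0,0,0],
    [0,0,0],
    [0,0,0],
    [0,0,0],
  ],
  turn=[0,0,0,0,0,0,0,0,0,0,0,0,0,0,0],
  force=40,
)

```text
time_s: 21.4
eef_pos: [404.0, 252.7, 166.8]
ee_rot: [0.41, -0.41, -0.576, 0.576]
force: [0.1, -0.4, -0.5]
grip_width: 0.999
```

```bash
python3 plan.py 404.6 252.6 93 109.1;python3 - <<'E'
from ov import *
from fit import rect
im,d=ctrl.capture("top");np.savez("top12.npz",im=im,d=d)
overlay("top",im,523.2,9.6,19.1,4,((140,60,45),(140,60,0)),"pics/ov12.png",[523,10,40],(40,40),10)
E
```

```text
t 21.4 p [404.  252.7 166.8] yaw 109.04 down [-0. -0. -1.] j6 -1.59 F [ 0.1 -0.4 -0.5] w 0.999
tool offset now (mm) [-0.3 73.8 -0.6]
turn -0.06 or 179.94
 check yaw after 109.1 offset after turn [-0.3 73.8 -0.6]
```

View pics/ov12.png

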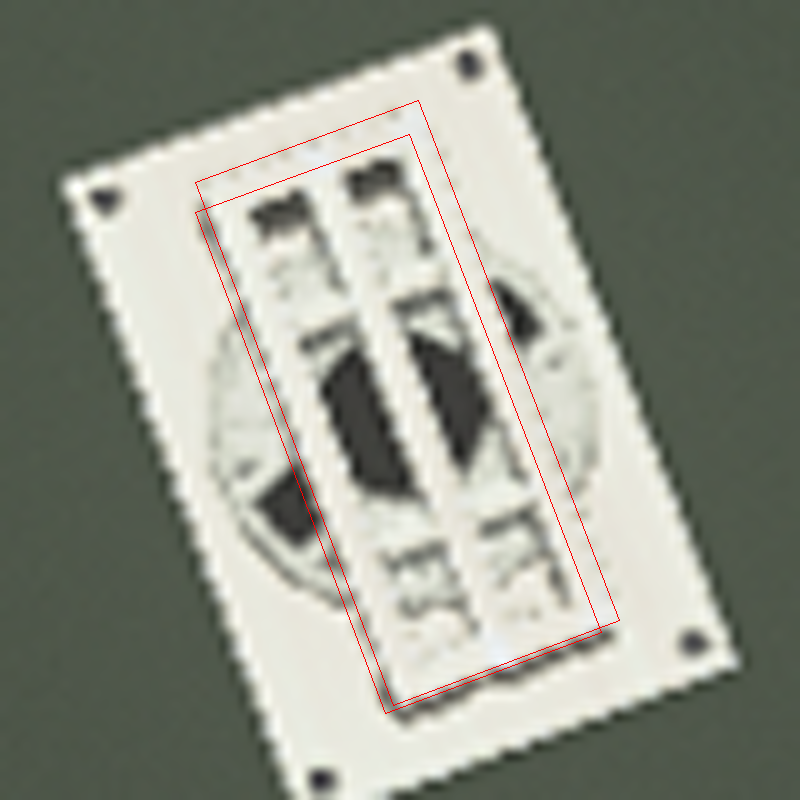

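drive_tool(
  gripper=[0,0,0,0,0,0,0],
  offset=[
    [0,0.022,-0.0005],
    [0,0.022,0],
    [0,0.018,0],
    [0,0.011,0],
    [0,0,0],
    [0,0,0],
    [0,0,0],
  ],
  turn=[0,0,0,0,0,0,0],
)

```text
time_s: 22.03
eef_pos: [404.8, 253.4, 94.9]
ee_rot: [-0.41, 0.411, 0.576, -0.576]
force: [-0.1, 0.2, 0.8]
grip_width: 1.0
```

```bash
python3 plan.py 404.6 252.6 93 109.1;python3 - <<'E'
from ov import *
im,d=ctrl.capture("scene")
overlay("scene",im,404.6,252.6,19,0,((10,10,147),),"pics/ov13.png",[404,252,100])
E
```

```text
t 22.03 p [404.8 253.4  94.9] yaw 109.06 down [ 0.001  0.    -1.   ] j6 -1.59 F [-0.1  0.2  0.8] w 1.0
tool offset now (mm) [-0.7  1.9  0.4]
turn -0.04 or 179.96
 check yaw after 109.1 offset after turn [-0.7  1.9  0.5]
```

View pics/ov13.png

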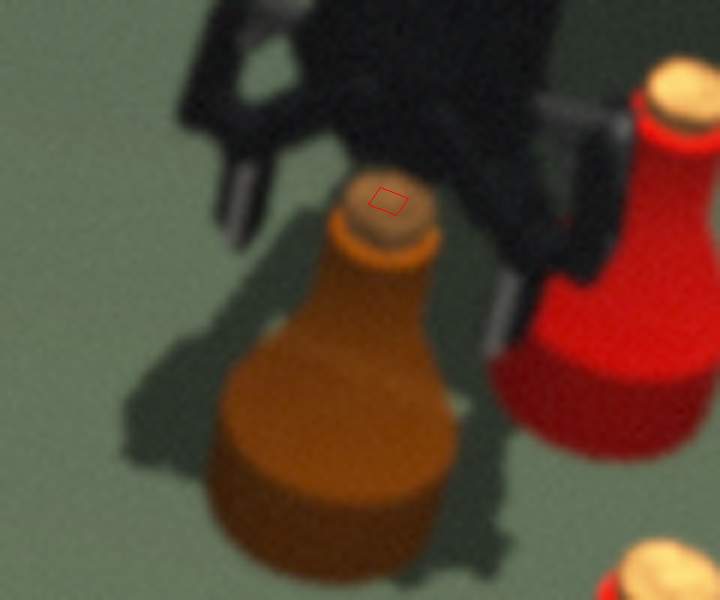

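drive_tool(
  gripper=[0,0.3,0.5,0.6,1,1,1,1],
  offset=[
    [-0.0004,0.001,0],
    [0,0,0],
    [0,0,0],
    [0,0,0],
    [0,0,0],
    [0,0,0],
    [0,0,0],
    [0,0,0],
  ],
  turn=[0,0,0,0,0,0,0,0],
  force=50,
)

```text
time_s: 22.75
eef_pos: [404.3, 253.4, 93.5]
ee_rot: [-0.41, 0.41, 0.576, -0.576]
force: [-3.0, 0.6, 5.0]
grip_width: 0.421
```

```bash
python3 plan.py 404.6 252.6 93 109.1;python3 - <<'E'
from ov import *
im,d=ctrl.capture("scene")
overlay("scene",im,404.6,252.6,19,0,((10,10,147),),"pics/ov14.png",[404,252,100])
E
```

```text
t 22.75 p [404.3 253.4  93.5] yaw 109.1 down [ 0.  0. -1.] j6 -1.59 F [-3.   0.6  5. ] w 0.421
tool offset now (mm) [-0.9  0.5  0. ]
turn 0.0 or -180.0
 check yaw after 109.1 offset after turn [-0.9  0.5  0. ]
```

View pics/ov14.png

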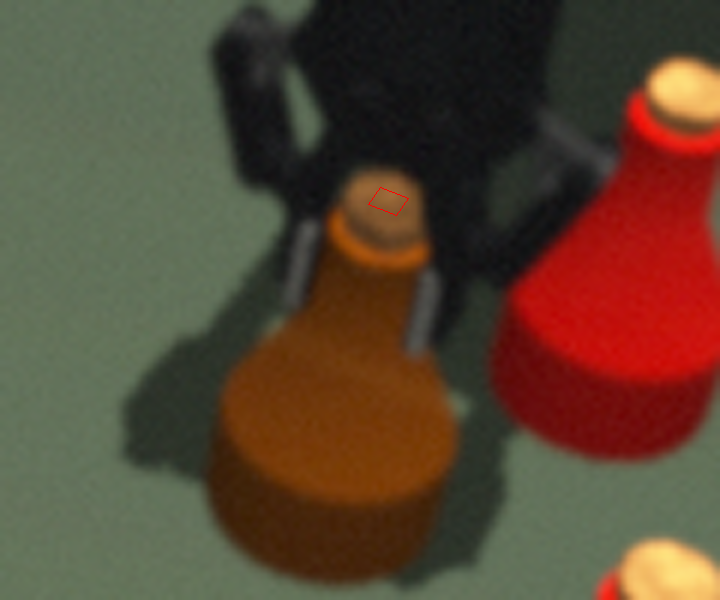

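drive_tool(
  gripper=[1,1,1,1,1,1,1,1],
  offset=[
    [0,-0.005,0],
    [0,-0.01,0],
    [0,-0.015,0],
    [0,-0.02,0],
    [0,-0.02,0],
    [0,-0.015,0],
    [0,0,0],
    [0,0,0],
  ],
  turn=[0,0,0,0,0,0,0,0],
)

```text
time_s: 23.47
eef_pos: [404.3, 253.2, 178.4]
ee_rot: [-0.41, 0.41, 0.576, -0.576]
force: [0.2, 0.1, -4.3]
grip_width: 0.419
```

```bash
python3 plan.py 523.2 9.6 170 109.1
```

```text
t 23.47 p [404.3 253.2 178.4] yaw 109.1 down [ 0.001  0.    -1.   ] j6 -1.59 F [ 0.2  0.1 -4.3] w 0.419
tool offset now (mm) [-269.1    8.4  -32.7]
turn 0.0 or -180.0
 check yaw after 109.1 offset after turn [-269.1    8.4  -32.7]
```

drive_tool(
  gripper=[1,1,1,1,1,1,1,1,1,1,1,1,1,1,1,1,1,1,1],
  offset=[
    [-0.008,0,0],
    [-0.014,0,0],
    [-0.0195,0,-0.0027],
    [-0.0195,0,-0.0027],
    [-0.0195,0,-0.0027],
    [-0.0195,0,-0.0027],
    [-0.0195,0,-0.0027],
    [-0.0195,0,-0.0027],
    [-0.0195,0,-0.0027],
    [-0.0195,0,-0.0027],
    [-0.0195,0,-0.0027],
    [-0.0195,0,-0.0027],
    [-0.0195,0,-0.0027],
    [-0.0195,0,-0.0027],
    [-0.009,0,0],
    [-0.004,0,0],
    [0,0,0],
    [0,0,0],
    [0,0,0],
  ],
  turn=[0,0,0,0,0,0,0,0,0,0,0,0,0,0,0,0,0,0,0],
)

```text
time_s: 25.05
eef_pos: [522.5, 10.4, 178.0]
ee_rot: [0.41, -0.41, -0.576, 0.576]
force: [0.6, 0.6, -4.0]
grip_width: 0.415
```

```bash
python3 plan.py 523.2 9.6 142.5 109.1;python3 - <<'E'
from ov import *
im,d=ctrl.capture("scene")
overlay("scene",im,523.2,9.6,19.1,4,((140,60,45),),"pics/ov15.png",[523,10,80],(66,50))
E
```

```text
t 25.05 p [522.5  10.4 178. ] yaw 109.15 down [-0.  0. -1.] j6 -2.11 F [ 0.6  0.6 -4. ] w 0.415
tool offset now (mm) [-1.  35.5 -0.4]
turn 0.05 or -179.95
 check yaw after 109.1 offset after turn [-1.  35.5 -0.4]
```

View pics/ov15.png

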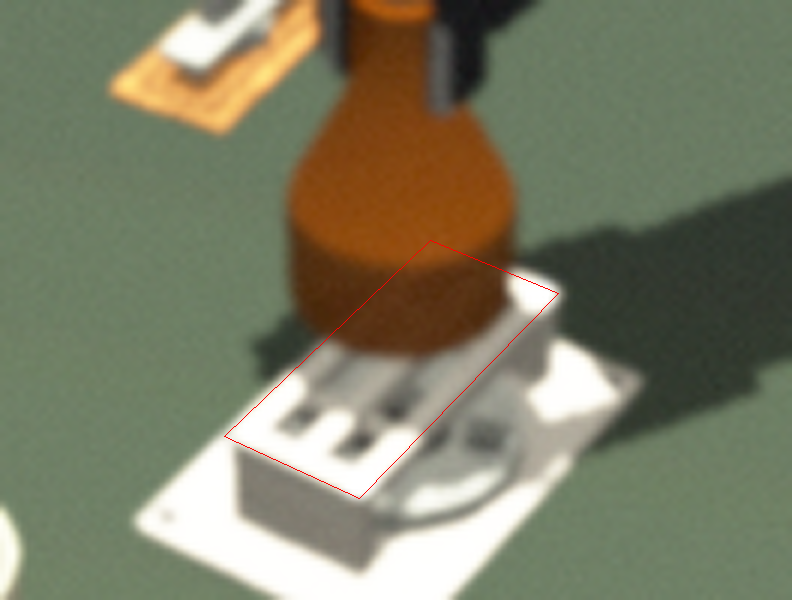

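drive_tool(
  gripper=[1,1,1,1,1,1,1,1,1,1,1,1],
  offset=[
    [-0.0005,0.006,0],
    [0,0.01,0],
    [0,0.008,0],
    [0,0.004,0],
    [0,0.002,0],
    [0,0.002,0],
    [0,0.001,0],
    [0,0.001,0],
    [0,0.001,0],
    [0,0,0],
    [0,0,0],
    [0,0,0],
  ],
  turn=[0,0,0,0,0,0,0,0,0,0,0,0],
)

```text
time_s: 26.1
eef_pos: [523.1, 9.1, 143.2]
ee_rot: [-0.41, 0.41, 0.576, -0.576]
force: [0.0, 1.1, -4.1]
grip_width: 0.417
```

```bash
python3 plan.py 523.2 9.6 142.5 109.1
```

```text
t 26.1 p [523.1   9.1 143.2] yaw 109.1 down [ 0. -0. -1.] j6 -2.11 F [ 0.   1.1 -4.1] w 0.417
tool offset now (mm) [ 0.4  0.7 -0.2]
turn -0.0 or 180.0
 check yaw after 109.1 offset after turn [ 0.4  0.7 -0.2]
```

Not yet in contact (-4.1 N). I'll ease down until the load transfers.

drive_tool(
  gripper=[1,1,1,1],
  offset=[
    [0,0.0005,0],
    [0,0.0005,0],
    [0,0,0],
    [0,0,0],
  ],
  turn=[0,0,0,0],
)

```text
time_s: 26.43
eef_pos: [523.2, 9.1, 142.6]
ee_rot: [-0.41, 0.41, 0.576, -0.576]
force: [-0.6, -0.6, 3.0]
grip_width: 0.422
```

drive_tool(
  gripper=[0.5,0.4,0.2,0,0,0,0],
  offset=[
    [0,0,0],
    [0,0,0],
    [0,0,0],
    [0,0,0],
    [0,0,0],
    [0,0,0],
    [0,0,0],
  ],
  turn=[0,0,0,0,0,0,0],
)

```text
time_s: 27.02
eef_pos: [523.1, 9.1, 142.1]
ee_rot: [-0.41, 0.41, 0.576, -0.576]
force: [-1.3, -0.1, -0.2]
grip_width: 1.0
```

drive_tool(
  gripper=[0,0,0,0,0,0,0,0,0,0,0,0,0,0,0,0],
  offset=[
    [0,-0.01,0],
    [0,-0.02,0],
    [0,-0.03,0],
    [0,-0.03,0],
    [0,-0.02,0],
    [0.03,0,0],
    [0.03,0,0],
    [0.03,0,0],
    [0.03,0,0],
    [0.03,0,0],
    [0.03,0,0],
    [0.03,0,0],
    [0.03,0,0],
    [0.02,0,0],
    [0,0,0],
    [0,0,0],
  ],
  turn=[0,0,0,0,0,0,0,0,0,0,0,0,0,0,0,0],
)

```text
time_s: 28.35
eef_pos: [437.8, 255.3, 252.7]
ee_rot: [-0.409, 0.41, 0.577, -0.576]
force: [0.3, -0.5, 1.1]
grip_width: 1.0
```

```bash
python3 plan.py 523.2 9.6 142.5 109.1;python3 - <<'E'
from ov import *
im,d=ctrl.capture("scene");np.savez("scene16.npz",im=im,d=d)
overlay("scene",im,523.2,9.6,19.1,4,((140,60,45),(10,10,192)),"pics/ov16.png",[523,10,80],(66,50))
im,d=ctrl.capture("top")
overlay("top",im,523.2,9.6,19.1,4,((140,60,45),(10,10,192)),"pics/ov17.png",[523,10,60],(66,50))
cv2.imwrite("pics/top17.png",im[:,:,::-1])
E
```

```text
t 28.35 p [437.8 255.3 252.7] yaw 109.2 down [ 0.001 -0.    -1.   ] j6 -1.61 F [ 0.3 -0.5  1.1] w 1.0
tool offset now (mm) [-2.601e+02  1.103e+02  2.000e-01]
turn 0.1 or -179.9
 check yaw after 109.1 offset after turn [-260.1  110.3   -0.3]
```

View pics/ov16.png

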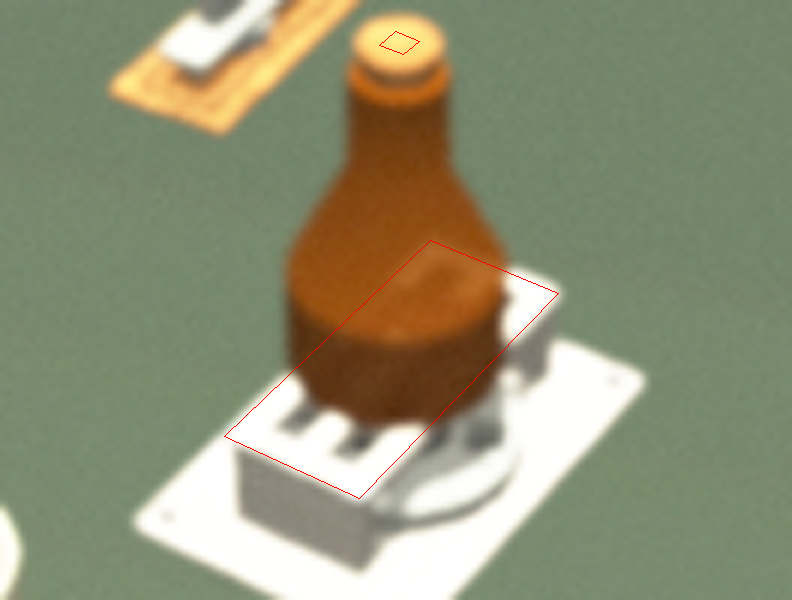

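View pics/ov17.png

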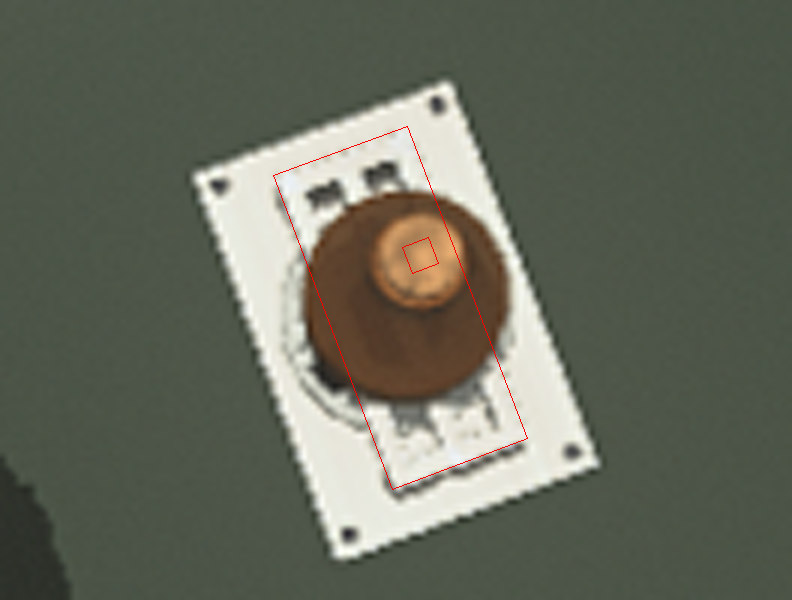

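View pics/top17.png

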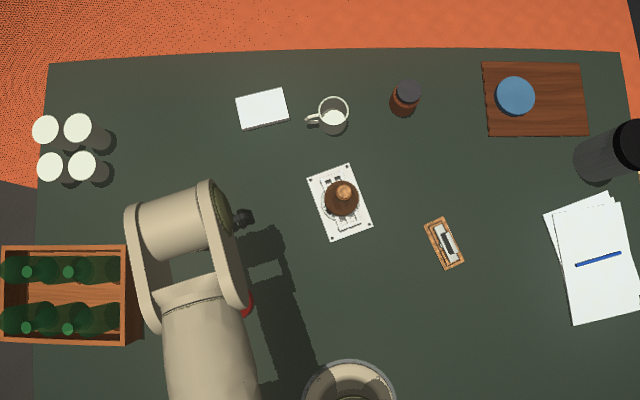

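```bash
python3 -c "
from rig import ctrl
print(ctrl.finish_job())"
```

```text
the job is handed in; nothing more can be done
None
```

I finished all four steps and handed the job in at about 28.4 s of the 72 s allowed. `finish_job` reports no verdict, so these results are from my own checks.

- **Ring:** I put both pins in the holes and turned clockwise until the wrist torque rose from about 0.1 to 1.2 N m. The next top view showed the hole line at about −48°, against −49.7° expected at the stop.
- **Wrench:** It is released upright inside the outline on the cork pad. In the top view it sat about 1 mm from where I aimed it.
- **Stand:** It is released over the ring with its feet on the plate, after I felt contact at the expected height. Both views put it within 1–2 mm of centre. In the scene view the legs looked up to about 3 mm short of my outline of the stand, while the deck matched. I put that down to blur or legs narrower than the deck.
- **Carafe:** I lowered the amber carafe until the wrist force swung from −4 to +3 N, and only then released it. In both views it is upright with its cork within about 2 mm of where I aimed it. The red look-alikes were left alone.
- **Bystanders:** The mug, jar and notepad look unmoved in the last top view.
- **Arm:** It is parked clear of everything.

No check failed.

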